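# Fill the dog-treat tin from the oven sheet

### The job

Put the freshly baked dog biscuits away: lift the lid of the teal treat tin right open, take the little oven sheet by its handle and tip all five biscuits into the tin over the sheet's open edge, without touching a biscuit with the fingers. Then lay the empty sheet flat on the worktop and shut the tin's lid fully; leave the tin standing where it is (a few centimetres of slip is fine) and do not shift the things around it.

Things in the scene. Friction and masses are not known exactly. Their poses are not given: they have to be found in the camera images.
- tin: Teal metal treat tin standing loose, 99 x 122 x 61 mm, 0.35 to 0.55 kg with lid. Origin: centre of its underside, z up; the front, with the lid's lip, faces its own -x; the hinge is at the back (+x). Hollow: inside 84 mm (x) by 114 mm (y), walls 2 mm thick, rim 55 mm up, inner floor 2 mm up. It slides on the worktop if pushed with more than about 1.5 N.
- tin_opening (a point): Centre of the tin's opening, level with the rim of its walls (55 mm up). Axes as the tin's.
- lid_hinge (a point): Middle of the lid's hinge line, 47.5 mm behind the tin's centre and 56 mm up; the hinge axis is the tin's y. Axes as the tin's.
- tin_lid (a joint): Angle of the tin's lid, rad: 0 shut (as it starts), grows as it opens up and back, stop at 1.92. Stiff, damped hinge (lifting at the lip takes about 1 N): left below about 1.2 rad the lid sinks slowly, beyond that it stays where it is; it may stay a little ajar unless pressed down.
- lid_lip (a point): Middle of the outer edge of the lid's lip; moves with the lid. The lip is a tab 32 mm wide (tin's y), 3 mm thick, standing out 5 mm from the lid's front; its underside is 51 mm up when shut. The point is 97 mm from the hinge axis. The lid is 92 x 122 mm, top 59 mm up, skirt down to 43 mm. A finger leaned over, pointing down and towards the tin, fits under the tab. Axes turn with the lid.
- sheet_grip (a point): Grip point at the middle of the black handle of the small aluminium oven sheet (loose, 0.13 to 0.21 kg). Sheet axes: x from handle to open edge (mouth), z up. The handle is a bar 88 mm long, 15 mm wide (y), 17 mm tall, rising 9 degrees to the rear, free on both sides. The point is 122 mm behind the sheet's centre, 36 mm above its underside. Laden, the sheet balances about 95 mm ahead of it.
- sheet_mouth (a point): Middle of the sheet's open edge, on the floor's upper face: 192 mm ahead of sheet_grip along x, 33.6 mm lower. The floor is 140 mm long (x), 98 mm wide (y), 2.4 mm thick; lips 16 mm high stand at both sides (92 mm apart inside) and at the handle end; the mouth has none. Axes as sheet_grip's.
- biscuit0: Brown bone-shaped hard dog biscuit no. 0, 44 mm long (its x), 22 mm wide, 9 mm thick, 11 to 21 g, lying loose on the sheet. Origin: centre of its underside, z up. Some cling more than others: one begins to slide on the sheet at a slope anywhere between about 14 and 31 degrees.
- biscuit1: Brown bone-shaped hard dog biscuit no. 1, 44 mm long (its x), 22 mm wide, 9 mm thick, 11 to 21 g, lying loose on the sheet. Origin: centre of its underside, z up. Some cling more than others: one begins to slide on the sheet at a slope anywhere between about 14 and 31 degrees.
- biscuit2: Brown bone-shaped hard dog biscuit no. 2, 44 mm long (its x), 22 mm wide, 9 mm thick, 11 to 21 g, lying loose on the sheet. Origin: centre of its underside, z up. Some cling more than others: one begins to slide on the sheet at a slope anywhere between about 14 and 31 degrees.
- biscuit3: Brown bone-shaped hard dog biscuit no. 3, 44 mm long (its x), 22 mm wide, 9 mm thick, 11 to 21 g, lying loose on the sheet. Origin: centre of its underside, z up. Some cling more than others: one begins to slide on the sheet at a slope anywhere between about 14 and 31 degrees.
- biscuit4: Brown bone-shaped hard dog biscuit no. 4, 44 mm long (its x), 22 mm wide, 9 mm thick, 11 to 21 g, lying loose on the sheet. Origin: centre of its underside, z up. Some cling more than others: one begins to slide on the sheet at a slope anywhere between about 14 and 31 degrees.
- kitchen_timer: Red and white twist timer, 66 mm across, 60 mm high; bystander. Origin: centre of its underside.
- spice_jar: Glass spice jar with black cap, 42 mm across, 90 mm high; bystander. Origin: centre of its underside.
- mug: Striped mug, 86 mm across, 120 mm with its handle, 90 mm high; bystander. Origin: middle of its underside, handle included.
- notebook: Black notebook with a green pen on it, 148 x 110 mm, about 25 mm high with the pen, lying near the robot; bystander. Origin: centre of its underside.

How it is judged:
On the way, in this order (a step that is already met when the one before it is completed fails the run):
1. the tin's lid is lifted right open (past 75 degrees) (value of joint tin_lid above 1.31 rad), for 0.2 s.
2. all five biscuits lie inside the open tin, the sheet tipped out (x of biscuit0 in the frame of tin between -0.044 and 0.047 m and y of biscuit0 in the frame of tin between -0.06 and 0.06 m and z of biscuit0 in the frame of tin between -0.003 and 0.045 m and x of biscuit1 in the frame of tin between -0.044 and 0.047 m and y of biscuit1 in the frame of tin between -0.06 and 0.06 m and z of biscuit1 in the frame of tin between -0.003 and 0.045 m and x of biscuit2 in the frame of tin between -0.044 and 0.047 m and y of biscuit2 in the frame of tin between -0.06 and 0.06 m and z of biscuit2 in the frame of tin between -0.003 and 0.045 m and x of biscuit3 in the frame of tin between -0.044 and 0.047 m and y of biscuit3 in the frame of tin between -0.06 and 0.06 m and z of biscuit3 in the frame of tin between -0.003 and 0.045 m and x of biscuit4 in the frame of tin between -0.044 and 0.047 m and y of biscuit4 in the frame of tin between -0.06 and 0.06 m and z of biscuit4 in the frame of tin between -0.003 and 0.045 m), for 0.2 s.
At the end, for the whole second after the job is handed in: All five biscuits are inside the tin, the lid is shut to within 0.05 rad, the tin stands upright, and the sheet lies flat (within 0.08 rad) on the worktop, its floor no more than 12 mm up (all of step 2 and value of joint tin_lid below 0.05 rad and angle between tin's own z axis and vertical below 0.05 rad and angle between sheet_mouth's own z axis and vertical below 0.08 rad and height (world z) of sheet_mouth between -0.005 and 0.012 m and height (world z) of sheet_grip below 0.05 m); the robot touches nothing.
It fails at once if the fingers touch a biscuit (contact force between the fingers and biscuit0 above 0.5 N or contact force between the fingers and biscuit1 above 0.5 N or contact force between the fingers and biscuit2 above 0.5 N or contact force between the fingers and biscuit3 above 0.5 N or contact force between the fingers and biscuit4 above 0.5 N).
It fails at once if a biscuit goes out over a side lip or the handle-end lip of the sheet ((height (world z) of biscuit0 above 0.085 m and (y of biscuit0 in the frame of sheet_mouth above 0.062 m or y of biscuit0 in the frame of sheet_mouth below -0.062 m or x of biscuit0 in the frame of sheet_mouth below -0.15 m)) or (height (world z) of biscuit1 above 0.085 m and (y of biscuit1 in the frame of sheet_mouth above 0.062 m or y of biscuit1 in the frame of sheet_mouth below -0.062 m or x of biscuit1 in the frame of sheet_mouth below -0.15 m)) or (height (world z) of biscuit2 above 0.085 m and (y of biscuit2 in the frame of sheet_mouth above 0.062 m or y of biscuit2 in the frame of sheet_mouth below -0.062 m or x of biscuit2 in the frame of sheet_mouth below -0.15 m)) or (height (world z) of biscuit3 above 0.085 m and (y of biscuit3 in the frame of sheet_mouth above 0.062 m or y of biscuit3 in the frame of sheet_mouth below -0.062 m or x of biscuit3 in the frame of sheet_mouth below -0.15 m)) or (height (world z) of biscuit4 above 0.085 m and (y of biscuit4 in the frame of sheet_mouth above 0.062 m or y of biscuit4 in the frame of sheet_mouth below -0.062 m or x of biscuit4 in the frame of sheet_mouth below -0.15 m))).
It fails at once if the tin is shoved more than 60 mm from where it stood (distance of tin from where it was at the start of the episode above 0.06 m).
It fails at once if the timer, spice jar, mug or notebook is shifted by more than 30 mm (distance of any of kitchen_timer, spice_jar, mug, notebook from where it was at the start of the episode above 0.03 m).
It also fails if it takes over 72 s, if anything falls off the work surface, if the arm or the gripper's body presses on something with over 40 N, if the wrist force passes 120 N, or if a joint passes its speed limit or range.

### The arm

A 6-joint arm with a two-finger parallel gripper is mounted at the origin on a cart in front of the work surface, level with it; the furniture and walls round the work are solid. World frame = base frame: x ahead of the robot, y to its left, z up, the work surface at z = 0. Lengths are in m, angles in rad, forces in N, time in s.
With the tool pointing down it reaches from about 0.425 to 0.95 m from the base axis. Payload 3.5 kg.
Tool frame: the origin (TCP) lies at the very end of the fingers, on their centre line; the grasp point (between the pads) lies 19 mm behind it (ctrl.grip_point_offset is the distance from the TCP to the grasp point, in m); z points along the fingers, y is the line along which they close (so a half turn about z gives the same grasp; the last joint's range is limited). The gripper opens to 85 mm and grips with 20 to 120 N. Pads are 22 mm wide; open, the fingers measure 114 mm over their backs; the gripper's body (76 mm by 85 mm) begins 54 mm behind the grasp point. The pads swing forward as they close: fully open they stand 13 mm farther back than shut.
Start: joints at [1.182, 0.286, 1.577, -0, 1.279, -0.15], TCP at [0.16, 0.656, 0.206] pointing down, gripper open.
Joint ranges: [-2.77, 2.77], [-0.9, 2.22], [0.21, 2.48], [-1.53, 4.67], [0.24, 2.81], [-2.84, 2.84]. Speed limits (rad/s): [2.79, 2.79, 3.14, 3.14, 3.14, 3.14].

### API

Orientations are given as a unit quaternion [x, y, z, w].
In Python, from plant import telemetry, vision, ctrl gives the robot as it stands.
- The arm moves only by the tool arm_command, never from a script. Its argument "series" is one flat list of numbers, 7 for each row, row after row: the shift along the tool's x, y, z in cm, then the turn, a rotation vector about the tool's x, y, z in degrees, then the closure, from 0 (fully open) to 1 (shut). A call has 1 to 10 rows; each row is the pose to reach, as a shift and turn from the pose commanded when the call began, along the tool's axes at that moment; what a row does not reach only later rows make up. A row lasts 1/12 s, in which the tool goes at most 41.7 mm and 7.16 degrees, less where a joint would pass 70% of its speed; a pose out of reach is approached as far as the arm can. A call with a gripper value outside its range is refused whole. The fingers move at their own pace and stop on an object; "force" is the grip in N (left out, the last holds). Time passes only in rows, so rows that repeat a pose let the fingers close. It gives the time, the measured TCP pose, the force, the opening and the grip force at its end, in the units of the state.
- telemetry.get_state(): the state, without advancing time (a new reading comes with each control period).
- vision.read_camera(name): name is "scene" or "side" or "wrist"; returns a dict with "color" (400x640x3 uint8, blue, green, red), "K" (3x3 intrinsics, pixels), "D" ([k1, k2, p1, p2, k3] as OpenCV has them; the pictures are not rectified), "rvec" (rotation vector, rad) and "tvec" (3), from world to camera coordinates, as OpenCV has them; the wrist camera has in their place "T_tool_cam" (4x4, takes a point from camera to tool coordinates, whose origin is the TCP and whose axes are the flange's). Camera axes: x right, y down, z forward; pixel columns grow to the right and rows downward; lengths in m; the calibration is good to about 2 mm. A picture is of the moment at which its call begins: read the wrist's pose just before it. There is no depth.
- ctrl.sign_off(): hands the job in; it is judged then, once.
The state is a dict: "time": time; "qpos": joint angles; "dq": joint speeds; "joint_efforts": joint torques, N m; "eef_pos": TCP position; "tcp_rot": TCP orientation; "contact_force": force on the tool from outside, world axes, zero at the start; "wrist_torque": the same for the moment, N m; "opening": opening from 0.0 (shut) to 1.0 (fully open); "finger_force": force on a finger pad.
Only numpy, scipy, OpenCV 4.12 (cv2) and the standard library are available. Lean on these libraries where they do the work, as an engineer would, in place of code of your own. Each camera call takes 0.05 s, during which the arm holds its last target. There are 200 camera calls.

## Working session

There is one attempt and no reset: what is moved stays moved. The work goes in short steps, Python scripts to look and compute and a tool call to move; the robot and the scene stay as the last step left them, time stands still between calls to the robot, and variables do not carry over. Pictures are saved under pics/ and viewed, at most 10 in all, crops included, and the job is handed in when it is done.

Besides the shell and the picture viewer there is one more tool, called after ">>>" as a command line: name --argument value ..., lists and objects as JSON in quotes. arm_command: Moves the arm, as the interface text tells. Its arguments: {"type":"object","properties":{"series":{"type":"array","items":{"type":"number"}},"force":{"type":"number"}},"required":["series"]}

```bash
mkdir -p pics; ls; cat > h.py <<'E'
import numpy as np, cv2
from scipy.spatial.transform import Rotation as R
from plant import telemetry, vision, ctrl
def ray(c,uv):
    p=cv2.undistortPoints(np.array([[uv]],float),c["K"],c["D"])[0,0]
    Rm=cv2.Rodrigues(np.array(c["rvec"],float))[0]
    o=-Rm.T@np.array(c["tvec"]).ravel(); return o,Rm.T@np.array([p[0],p[1],1])
def at(c,uv,z):
    o,d=ray(c,uv); return o+d*(z-o[2])/d[2]
def proj(c,P):
    return cv2.projectPoints(np.array(P,float).reshape(-1,1,3),np.array(c["rvec"],float),np.array(c["tvec"],float),c["K"],c["D"])[0].reshape(-1,2)
E
python3 - <<'E'
from h import *
import pickle
for n in ("scene","side"):
    c=vision.read_camera(n); pickle.dump({k:(np.array(v) if not isinstance(v,str) else v) for k,v in c.items()},open(n+".pkl","wb"))
    cv2.imwrite(f"pics/{n}0.png",cv2.resize(c["color"],(800,500),interpolation=cv2.INTER_CUBIC))
    o,_=ray(c,(320,200)); print(n,o,at(c,(320,200),0))
s=telemetry.get_state(); print(s["tcp_rot"],R.from_quat(s["tcp_rot"]).as_matrix().round(3),s["time"])
E
```

```text
pics
scene [ 0.09466517 -0.75584072  0.76657233] [ 0.53873409 -0.11717328  0.        ]
side [0.44420798 0.65042773 0.48490609] [ 0.54304116 -0.28084382  0.        ]
[ 1.19100736e-01  9.92881593e-01 -1.03476837e-03 -2.93344960e-04] [[-0.972  0.237 -0.001]
 [ 0.237  0.972 -0.002]
 [ 0.    -0.002 -1.   ]] 0.1
```

View pics/scene0.png

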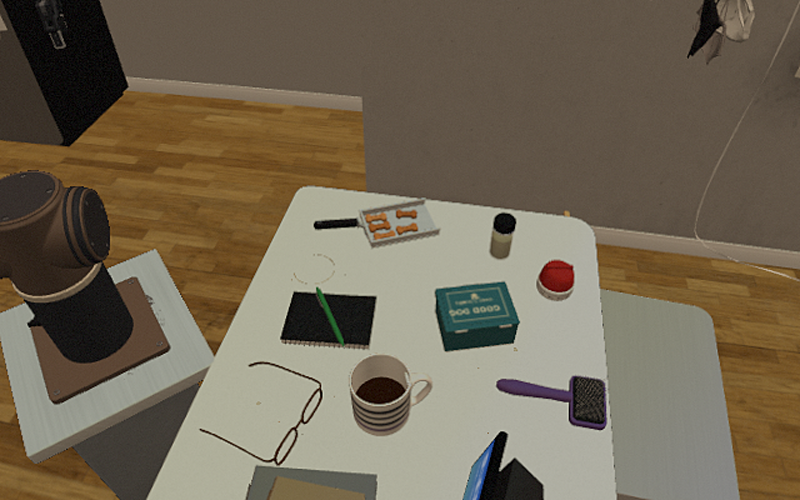

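View pics/side0.png

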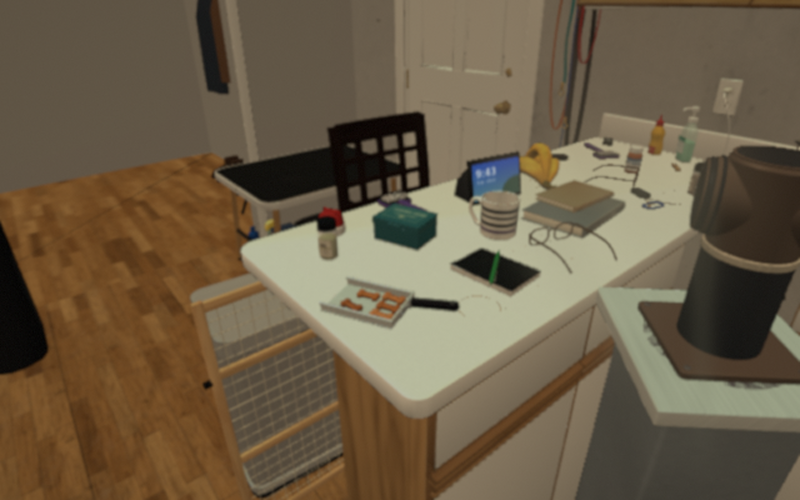

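The scene picture shows the tin near (476,315), the sheet near (400,222) with its handle to the left, the jar at (502,235), the timer at (556,280), the mug at (385,395) and the notebook at (328,320). The side picture shows the same layout. Next I'll enlarge the tin and the sheet.

```bash
python3 - <<'E'
import pickle,cv2,numpy as np
a=pickle.load(open("scene.pkl","rb"))["color"];b=pickle.load(open("side.pkl","rb"))["color"]
f=lambda im,x,y:cv2.resize(im[y:y+75,x:x+100] ,(400,300),interpolation=cv2.INTER_CUBIC)
g=lambda im,x,y,w,h:cv2.resize(im[y:y+h,x:x+w],(400,300),interpolation=cv2.INTER_CUBIC)
m=np.vstack([np.hstack([f(a,335,215),g(a,245,140,120,90)]),np.hstack([f(b,275,145),g(b,250,205,120,90)])])
cv2.imwrite("pics/m1.png",m)
E
```

```text
(no output)
```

View pics/m1.png

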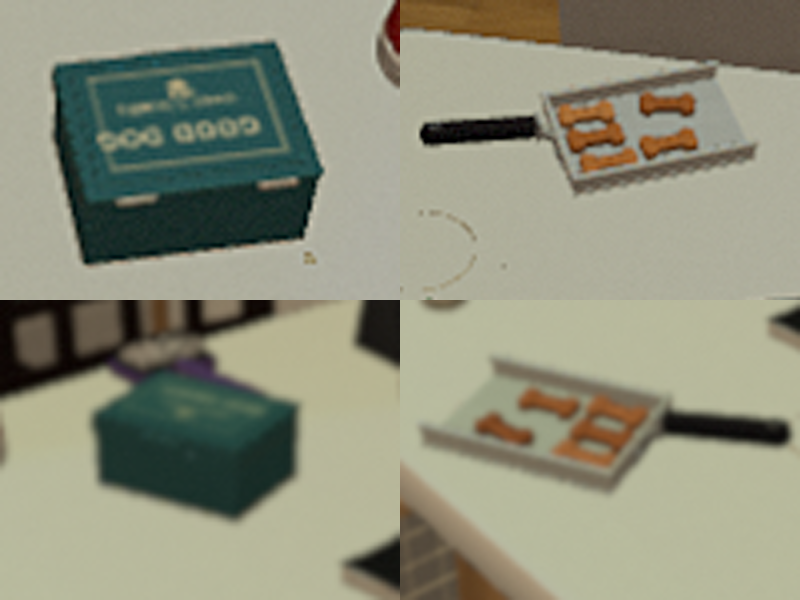

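The crops show the hinge plates on the tin's side facing the scene camera, so the lip faces world +y. The sheet's handle points to the robot. The biscuits lie on the handle half of the sheet. Now I'll fit both poses.

```bash
cat > fit.py <<'E'
from h import *
import pickle
from scipy.optimize import least_squares
S=pickle.load(open("scene.pkl","rb"));D=pickle.load(open("side.pkl","rb"))
def fit(obs,x0):
    def res(p):
        c,s=np.cos(p[2]),np.sin(p[2]);r=[]
        for cam,uv,P in obs:
            w=[p[0]+c*P[0]-s*P[1],p[1]+s*P[0]+c*P[1],P[2]]
            r+=list(proj(cam,[w])[0]-uv)
        return np.array(r)
    q=least_squares(res,x0,loss="soft_l1"); return q.x,res(q.x).reshape(-1,2).round(1)
E
python3 - <<'E'
from fit import *
t=lambda x,y:np.array([335+x/4,215+y/4]); u=lambda x,y:np.array([275+x/4,145+(y-300)/4])
F,B,L,Z=-.0445,.0475,.061,.059
# tin x ~ -y world ; tin y ~ +x world (yaw ~ -90)
obs=[(S,t(55,65),(F,-L,Z)),(S,t(277,42),(F,L,Z)),(S,t(322,172),(B,L,Z)),(S,t(85,200),(B,-L,Z)),(S,t(88,263),(.0445,-L+.002,0)),(S,t(305,237),(.0445,L-.002,0)),
(D,u(97,410),(F,L,Z)),(D,u(298,402),(B,-L,Z)),(D,u(238,450),(F,-L,Z)),(D,u(238,518),(-.042,-L+.002,0)),(D,u(100,484),(-.042,L-.002,0))]
print(fit(obs,[.55,-.1,-1.5]))
t=lambda x,y:np.array([245+(x-400)*.3,140+y*.3]); u=lambda x,y:np.array([250+(x-400)*.3,205+(y-300)*.3])
a,b=.07,.049
obs=[(S,t(575,192),(-a,-b,0)),(S,t(755,146),(a,-b,.0165)),(S,t(753,161),(a,-b,0)),(S,t(715,66),(a,b,.0165)),(S,t(545,95),(-a,b,.0165)),
(D,u(422,428),(a,b,.0165)),(D,u(425,445),(a,b,0)),(D,u(608,490),(-a,b,0)),(D,u(492,360),(a,-b,.0165)),(D,u(668,398),(-a,-b,.0165)),
(S,t(422,132),(-.166,0,.043)),(D,u(789,431),(-.166,0,.043))]
p,r=fit(obs,[.55,.2,0]);print(p,r)
c,s=np.cos(p[2]),np.sin(p[2]);print("grip",p[0]-.122*c,p[1]-.122*s)
# bystanders
k=.8
for n,cam,uv in [("jar",S,(502,257)),("jarS",D,(328,258)),("timer",S,(556,300)),("mug",S,(380,433)),("nbA",S,(292,292)),("nbB",S,(376,297)),("nbC",S,(370,346)),("nbD",S,(281,346))]:
    print(n,at(cam,np.array(uv)*k,0).round(3))
E
```

```text
(array([ 0.53622618, -0.34098456, -2.03867988]), array([[-0.5, -1. ],
       [ 0.4, -1.1],
       [ 1.5,  0.3],
       [ 0.4,  0.3],
       [-1.4,  0.8],
       [-0. ,  0.6],
       [-1.5,  0.3],
       [ 1.7,  0.2],
       [ 0.3, -0.3],
       [-0. ,  1.7],
       [-0.5,  0.4]]))
[ 0.577345   -0.05817623 -0.32172325] [[-0.4  1.2]
 [ 0.7 -0.8]
 [ 1.  -0.4]
 [ 0.4 -1.2]
 [-1.1 -0.3]
 [-0.2 -0.8]
 [-0.5  0.3]
 [ 1.5  2.1]
 [ 0.9 -1.2]
 [ 1.6 -0.2]
 [ 0.7  0.3]
 [-0.7  0.8]]
grip 0.46160458179596264 -0.01959960203765338
jar [ 0.689 -0.244  0.   ]
jarS [ 0.694 -0.231  0.   ]
timer [ 0.696 -0.38   0.   ]
mug [ 0.298 -0.414  0.   ]
nbA [ 0.318 -0.096  0.   ]
nbB [ 0.436 -0.191  0.   ]
nbC [ 0.37  -0.275  0.   ]
nbD [ 0.249 -0.191  0.   ]
```

```bash
cat >> h.py <<'E'
TIN=np.array([.536,-.341,0]); TY=-2.039
def tw(x,y,z): return TIN+R.from_euler("z",TY).apply([x,y,z])
def Rz(ax,ay):  # tool rotation from z and y
    z=np.array(ax,float);z/=np.linalg.norm(z);y=np.array(ay,float);y-=z*(y@z);y/=np.linalg.norm(y)
    return R.from_matrix(np.array([np.cross(y,z),y,z]).T)
tx=R.from_euler("z",TY).apply([1,0,0]);ty=R.from_euler("z",TY).apply([0,1,0])
def lean(a,yd=ty): # tilt a deg from down towards tin +x
    a=np.radians(a); return Rz(tx*np.sin(a)-np.array([0,0,np.cos(a)]),yd)
def go(p0,r0,p,r):
    d=r0.inv().apply(np.array(p)-p0)*100; v=(r0.inv()*r).as_rotvec(degrees=True)
    return np.r_[d,v].round(2).tolist()
def cur():
    s=telemetry.get_state(); return np.array(s["eef_pos"]),R.from_quat(s["tcp_rot"])
E
python3 -c "
from h import *
p,r=cur()
print(go(p,r,tw(-.12,0,.14),lean(55)),tw(-.12,0,.14)); print(go(p,r,tw(-.12,0,.14),lean(55,-ty)))
print(go(p,r,[.5,.15,.25],lean(0)))"
```

```text
[-62.89, -76.19, 6.58, 48.93, -38.81, 94.23] [ 0.59015408 -0.23391435  0.14      ]
[-62.89, -76.19, 6.58, 36.61, 46.16, -70.53]
[-45.04, -41.04, -4.49, -0.1, 0.1, 103.15]
```

>>> arm_command --series '[-45,-41,-4.5,0,0,103,1,-45,-41,-4.5,0,0,103,1,-45,-41,-4.5,0,0,103,1,-45,-41,-4.5,0,0,103,1,-45,-41,-4.5,0,0,103,1,-45,-41,-4.5,0,0,103,1,-45,-41,-4.5,0,0,103,1,-45,-41,-4.5,0,0,103,1,-45,-41,-4.5,0,0,103,1,-45,-41,-4.5,0,0,103,1]' --force 60

```text
time: 0.93
eef_pos: [0.3922, 0.3094, 0.2361]
tcp_rot: [0.68, 0.734, -0.0, -0.0]
contact_force: [-0.0, 0.6, -0.6]
opening: -0.003
finger_force: 0.0
```

```bash
python3 -c "
from h import *
p,r=cur();print(p,np.round(telemetry.get_state()['qpos'],2))
print(go(p,r,tw(-.12,0,.14),lean(55)),tw(-.12,0,.14))"
```

```text
[0.39220743 0.30936616 0.23614374] [ 0.46 -0.13  1.96  0.    1.31  0.39]
[-55.68, 15.61, 9.61, 14.94, -53.58, 28.74] [ 0.59015408 -0.23391435  0.14      ]
```

>>> arm_command --series '[-56,15.6,7,15,-53.6,28.7,1,-56,15.6,7,15,-53.6,28.7,1,-56,15.6,7,15,-53.6,28.7,1,-56,15.6,7,15,-53.6,28.7,1,-56,15.6,7,15,-53.6,28.7,1,-56,15.6,7,15,-53.6,28.7,1,-56,15.6,7,15,-53.6,28.7,1,-56,15.6,7,15,-53.6,28.7,1,-56,15.6,7,15,-53.6,28.7,1,-56,15.6,7,15,-53.6,28.7,1]'

```text
time: 1.77
eef_pos: [0.5348, -0.0778, 0.1822]
tcp_rot: [0.752, 0.468, -0.396, 0.242]
contact_force: [0.1, 0.3, -0.8]
opening: 0.001
finger_force: 0.0
```

```bash
python3 -c "
from h import *
p,r=cur();print(p,np.round(telemetry.get_state()['qpos'],2))
print(go(p,r,tw(-.12,0,.14),lean(55)),tw(-.12,0,.14))"
```

```text
[ 0.53479709 -0.07781195  0.18218573] [ 0.04  0.37  1.74 -0.81  1.62  0.71]
[-3.15, 11.94, 11.82, 0.07, 0.3, 0.52] [ 0.59015408 -0.23391435  0.14      ]
```

>>> arm_command --series '[-3.1,11.9,11.8,0,0,0,1,-3.1,11.9,11.8,0,0,0,1,-3.1,11.9,11.8,0,0,0,1,-3.1,11.9,11.8,0,0,0,1,-3.1,11.9,11.8,0,0,0,1,-3.1,11.9,11.8,0,0,0,1,-3.1,11.9,11.8,0,0,0,1]'

```text
time: 2.35
eef_pos: [0.59, -0.2322, 0.1435]
tcp_rot: [0.754, 0.467, -0.393, 0.242]
contact_force: [0.1, -0.3, -0.3]
opening: -0.0
finger_force: 0.0
```

```bash
python3 - <<'E'
from h import *
p,r=cur();print(p,np.round(telemetry.get_state()['qpos'],2))
w=vision.read_camera("wrist");T=np.array(w["T_tool_cam"]);print(T.round(3),w["K"],w["D"])
Tc=np.eye(4);Tc[:3,:3]=r.as_matrix();Tc[:3,3]=p;M=np.linalg.inv(Tc@T)
w=dict(w);w["rvec"]=cv2.Rodrigues(M[:3,:3])[0];w["tvec"]=M[:3,3]
im=w["color"].copy()
names=[tw(-.0495,-.016,.051),tw(-.0495,.016,.051),tw(-.0445,-.061,.059),tw(-.0445,.061,.059),tw(-.0425,-.059,0),tw(-.0425,.059,0)]
q=proj(w,names);print(q.round(0))
for a in q: cv2.drawMarker(im,tuple(int(i) for i in a),(0,0,255),0,8,1)
import pickle;pickle.dump(dict(w),open("w1.pkl","wb"))
c=vision.read_camera("scene")["color"]
cv2.imwrite("pics/w1.png",cv2.resize(np.vstack([im[:, :],c[100:300]]),(640,600)))
E
```

```text
[ 0.58997878 -0.23216967  0.14345899] [-0.19  0.5   1.64 -0.92  1.45  0.61]
[[ 0.002 -0.965 -0.263  0.066]
 [ 1.     0.002 -0.    -0.   ]
 [ 0.001 -0.263  0.965 -0.168]
 [ 0.     0.     0.     1.   ]] [[322.01495674   0.         320.59246445]
 [  0.         322.01495674 196.31118184]
 [  0.           0.           1.        ]] [-0.04335605  0.          0.          0.          0.        ]
[[303. 147.]
 [340. 147.]
 [252. 157.]
 [391. 158.]
 [259. 102.]
 [384. 103.]]
```

View pics/w1.png

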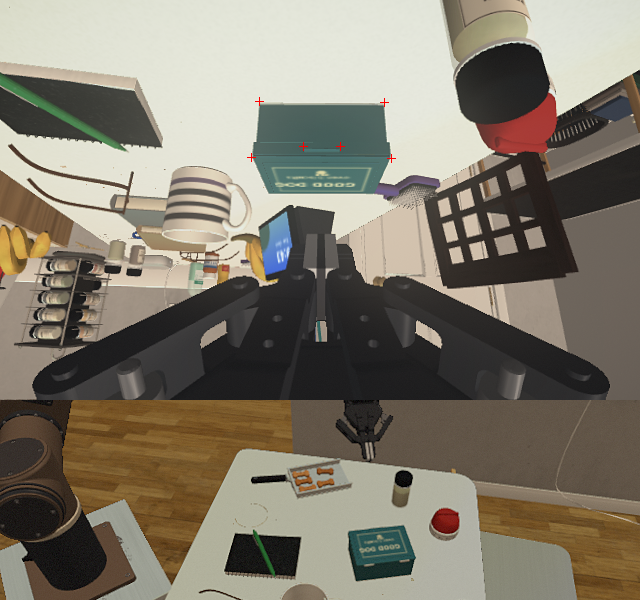

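The wrist picture shows the tab at (303–340,147), exactly on the projected marks, so the tin fit is good to about 1 mm. The tin's front edge spans (252–391,157). Next I move down and in under the tab.

```bash
python3 - <<'E'
from h import *
p,r=cur()
for a in [(-.105,.037),(-.07,.037),(-.053,.037),(-.053,.045)]: print(go(p,r,tw(a[0],0,a[1]),lean(55)))
E
```

```text
[7.77, 0.09, 7.61, 0.31, 0.01, 0.29]
[5.76, 0.07, 10.48, 0.31, 0.01, 0.29]
[4.79, 0.06, 11.87, 0.31, 0.01, 0.29]
[4.13, 0.05, 11.42, 0.31, 0.01, 0.29]
```

>>> arm_command --series '[2.6,0,2.5,0,0,0,1,5.2,0,5.1,0,0,0,1,7.8,0.1,7.6,0,0,0,1,7.1,0.1,8.6,0,0,0,1,6.4,0.1,9.5,0,0,0,1,5.8,0.1,10.5,0,0,0,1,5.4,0.1,11,0,0,0,1,5.1,0.1,11.4,0,0,0,1,4.9,0.1,11.8,0,0,0,1,4.8,0.1,11.9,0,0,0,1]'

```text
time: 3.28
eef_pos: [0.5606, -0.2962, 0.0383]
tcp_rot: [0.755, 0.466, -0.392, 0.244]
contact_force: [-0.3, -0.0, -0.3]
opening: -0.0
finger_force: 0.0
```

```bash
python3 - <<'E'
from h import *
p,r=cur();print(R.from_euler("z",-TY).apply(p-TIN),telemetry.get_state()["contact_force"])
w=vision.read_camera("wrist")["color"]
cv2.imwrite("pics/w2.png",cv2.resize(w[60:300,200:440],(500,500),interpolation=cv2.INTER_CUBIC))
# arc plan about hinge, following rotation fully, start at hooked TCP
H=np.array([.0475,.056]);s=np.array([-.053,.037])
for th in (3,10,20,30,40,50):
    t=np.radians(th);v=s-H; # -x -> +z
    q=H+np.array([np.cos(t)*v[0]+np.sin(t)*v[1],-np.sin(t)*v[0]+np.cos(t)*v[1]])
    print(th,q.round(3),go(p,r,tw(q[0],0,q[1]),lean(55-th*.6)))
E
```

```text
[-0.05103005  0.00170553  0.03832849] [-0.26628328 -0.002024   -0.32765561]
3 [-0.054  0.042] [-0.16, -0.17, -0.46, 0.3, 1.8, 0.09]
10 [-0.055  0.055] [-1.13, -0.17, -1.25, 0.3, 6.0, 0.1]
20 [-0.053  0.073] [-2.66, -0.16, -2.16, 0.3, 12.0, 0.12]
30 [-0.049  0.09 ] [-4.33, -0.16, -2.79, 0.29, 18.0, 0.13]
40 [-0.042  0.106] [-6.08, -0.16, -3.12, 0.28, 24.0, 0.15]
50 [-0.032  0.121] [-7.86, -0.17, -3.14, 0.28, 30.0, 0.16]
```

View pics/w2.png

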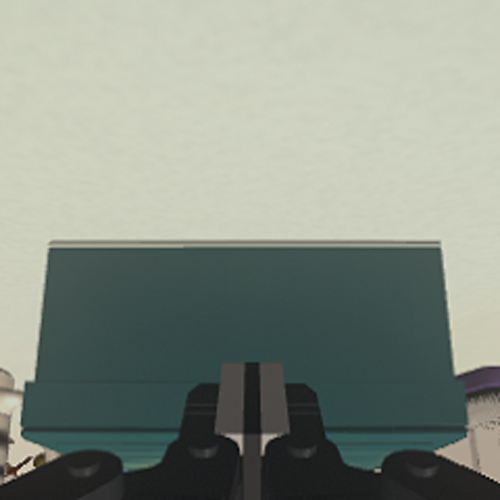

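The picture shows the closed fingertips under the lid's front edge, centred at (252,365), and no contact force yet. Now lift.

```bash
python3 - <<'E'
from h import *
p,r=cur()
H=np.array([.0475,.056]);s=np.array([-.0495,.038])
for th in (3,6,9,12,15,20,25,30,35,40):
    t=np.radians(th);v=s-H
    q=H+np.array([np.cos(t)*v[0]+np.sin(t)*v[1],-np.sin(t)*v[0]+np.cos(t)*v[1]])
    print(th,go(p,r,tw(q[0],0,q[1]),lean(55-th*.6)))
E
```

```text
3 [-0.47, -0.15, -0.23, 0.29, 1.81, 0.13]
6 [-0.86, -0.15, -0.57, 0.28, 3.61, 0.13]
9 [-1.27, -0.15, -0.88, 0.28, 5.41, 0.14]
12 [-1.69, -0.15, -1.18, 0.28, 7.21, 0.14]
15 [-2.13, -0.15, -1.45, 0.28, 9.01, 0.15]
20 [-2.89, -0.15, -1.86, 0.27, 12.01, 0.15]
25 [-3.68, -0.15, -2.2, 0.27, 15.01, 0.16]
30 [-4.5, -0.15, -2.46, 0.27, 18.01, 0.17]
35 [-5.34, -0.15, -2.66, 0.26, 21.01, 0.17]
40 [-6.19, -0.15, -2.77, 0.26, 24.01, 0.18]
```

>>> arm_command --series '[-0.3,-0.1,0,0,0.9,0,1,-0.5,-0.1,-0.2,0,1.8,0,1,-0.7,-0.1,-0.4,0,2.7,0,1,-0.9,-0.1,-0.6,0,3.6,0,1,-1.1,-0.1,-0.7,0,4.5,0,1,-1.3,-0.1,-0.9,0,5.4,0,1,-1.5,-0.1,-1,0,6.3,0,1,-1.7,-0.1,-1.2,0,7.2,0,1]'

```text
time: 4.0
eef_pos: [0.5593, -0.2949, 0.0577]
tcp_rot: [0.778, 0.481, -0.344, 0.213]
contact_force: [-0.1, -0.7, -0.9]
opening: -0.002
finger_force: 0.0
```

```bash
python3 - <<'E'
from h import *
p,r=cur();print(R.from_euler("z",-TY).apply(p-TIN),telemetry.get_state()["contact_force"])
c=vision.read_camera("scene")["color"];d=vision.read_camera("side")["color"]
f=lambda im,x,y:cv2.resize(im[y:y+75,x:x+100] ,(400,300),interpolation=cv2.INTER_CUBIC)
cv2.imwrite("pics/m2.png",np.hstack([f(c,335,200),f(d,275,135)]))
H=np.array([.0475,.056]);s=np.array([-.0485,.038])
for th in (15,20,25,30,35,40,45,50):
    t=np.radians(th);v=s-H
    q=H+np.array([np.cos(t)*v[0]+np.sin(t)*v[1],-np.sin(t)*v[0]+np.cos(t)*v[1]])
    print(th,go(p,r,tw(q[0],0,q[1]),lean(55-th*.6)))
E
```

```text
[-5.17035793e-02 -1.39221139e-05  5.77022934e-02] [-0.10980501 -0.74894993 -0.94108678]
15 [-0.55, -0.0, -0.25, 0.22, 1.73, 0.27]
20 [-1.24, -0.0, -0.75, 0.21, 4.73, 0.27]
25 [-1.98, -0.0, -1.18, 0.2, 7.73, 0.28]
30 [-2.75, -0.01, -1.54, 0.19, 10.73, 0.28]
35 [-3.55, -0.01, -1.84, 0.19, 13.73, 0.29]
40 [-4.37, -0.01, -2.07, 0.18, 16.73, 0.29]
45 [-5.21, -0.01, -2.22, 0.17, 19.73, 0.3]
50 [-6.05, -0.02, -2.3, 0.16, 22.73, 0.3]
```

View pics/m2.png

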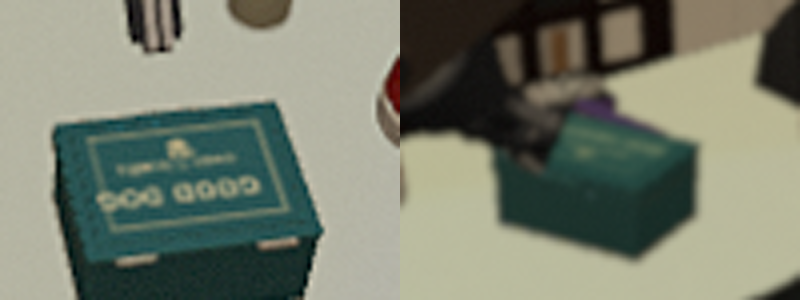

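```bash
python3 - <<'E'
from h import *
p,r=cur();c=vision.read_camera("scene");d=vision.read_camera("side")
for n,cam,o in(("scene",c,(335,200)),("side",d,(275,135))):
    q=proj(cam,[p,p-r.apply([0,0,.07]),tw(-.0495,0,.052)]);print(n,((q-o)*4).round(0), ray(cam,(0,0))[0])
cv2.imwrite("pics/sc3.png",np.vstack([cv2.resize(c["color"][120:300,200:520],(534,300)),cv2.resize(d["color"][100:280,180:500],(534,300))]))
E
```

```text
scene [[165. 100.]
 [150. -32.]
 [163. 111.]] [ 0.09466517 -0.75584072  0.76657233]
side [[157. 173.]
 [112. 135.]
 [159. 181.]] [0.44420798 0.65042773 0.48490609]
```

View pics/sc3.png

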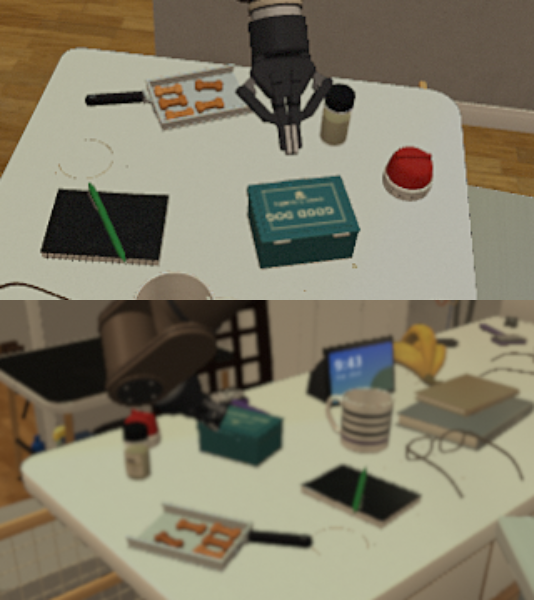

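```bash
python3 - <<'E'
from h import *
p,r=cur();w=vision.read_camera("wrist");T=np.linalg.inv(np.array(w["T_tool_cam"]))
P=[[0,0,z] for z in (0,-.02,-.04,-.06)]+[[.011,0,0],[-.011,0,0],[-.011,.0145,0]]
print(cv2.projectPoints(np.array(P,float),cv2.Rodrigues(T[:3,:3])[0],T[:3,3],w["K"],w["D"])[0].reshape(-1,2).round(0))
cv2.imwrite("pics/w4.png",cv2.resize(w["color"][100:340,200:440],(480,480),interpolation=cv2.INTER_CUBIC))
c=vision.read_camera("scene");print(at(c,(374,211),.058),at(c,(374,211),.08))
s=telemetry.get_state();print(p,s["eef_pos"],s["qpos"])
for q,n in ((np.array([.59,-.2322,.1435]),"first"),(np.array([.16,.656,.206]),"start")): print(n,proj(c,[q]))
E
```

```text
[[321. 232.]
 [321. 246.]
 [321. 265.]
 [321. 290.]
 [321. 213.]
 [321. 250.]
 [346. 250.]]
[ 0.58275916 -0.26038444  0.058     ] [ 0.56760465 -0.27576754  0.08      ]
[ 0.5593827  -0.29491854  0.05763329] [ 0.55910169 -0.29469761  0.05704106] [-0.32469685  0.53037374  1.73148029 -0.89970581  1.21443102  0.61715316]
first [[371.61959166 173.19689909]]
start [[54.85540154 43.37909958]]
```

View pics/w4.png

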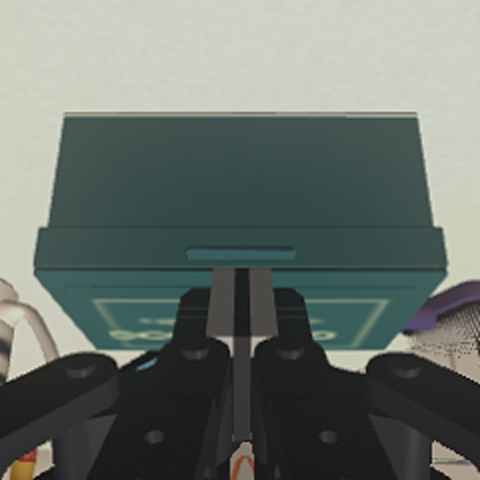

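```bash
cat >> h.py <<'E'
def wcam():
    p,r=cur();w=dict(vision.read_camera("wrist"))
    Tc=np.eye(4);Tc[:3,:3]=r.as_matrix();Tc[:3,3]=p;M=np.linalg.inv(Tc@np.array(w["T_tool_cam"]))
    w["rvec"]=cv2.Rodrigues(M[:3,:3])[0];w["tvec"]=M[:3,3];return w
E
python3 - <<'E'
from fit import *
w=wcam();w1=pickle.load(open("w1.pkl","rb"))
L,F=.061,-.0445
pts=[(F,-L,.059),(F,L,.059),(-.0425,-.059,0),(-.0425,.059,0),(-.0495,-.016,.051),(-.0495,.016,.051)]
print(proj(w,[tw(*q) for q in pts]).round(1))
uv=[(217,234),(422.5,234),(232,157),(408.5,157),(293.5,223.5),(347.5,223.5)]
ob=[(w,np.array(a),b) for a,b in zip(uv,pts)]
print(fit(ob,[.53,-.34,-2.04]))
# free 3D translation + pitch check
def res(x):
    return (proj(w,R.from_euler("zyx",x[3:]).apply(pts)+x[:3])-uv).ravel()
q=least_squares(res,[.53,-.34,0,-2.04,0,0]);print(q.x.round(4),q.fun.round(1))
print(ray(w,(320,200)))
E
```

```text
[[215.5 238.5]
 [426.3 239.6]
 [232.7 155.3]
 [409.6 156.4]
 [293.3 222.9]
 [349.1 223.2]]
(array([ 0.53534862, -0.34179031, -2.0308735 ]), array([[-1.7,  5.4],
       [ 2.5,  5.9],
       [ 0.4, -0.4],
       [ 0.1, -0.1],
       [-1.2,  0.2],
       [ 0.3,  0.3]]))
[ 5.336e-01 -3.444e-01 -2.000e-03 -2.037e+00  9.400e-03 -8.800e-03] [ 0.1  2.9  0.7  3.   1.5 -0.9 -1.9 -0.6 -0.5 -2.3  0.  -2.2]
(array([ 0.63465399, -0.14323845,  0.12080656]), array([-0.40254478, -0.80156512, -0.44225069]))
```

```bash
python3 - <<'E'
from h import *
p,r=cur();w=wcam();c=vision.read_camera("scene");d=vision.read_camera("side")
def tri(A):
    M=np.zeros((3,3));b=np.zeros(3)
    for cam,uv in A:
        o,v=ray(cam,uv);v/=np.linalg.norm(v);Q=np.eye(3)-np.outer(v,v);M+=Q;b+=Q@o
    return np.linalg.solve(M,b)
for s in ((373,211),(374,213),(375,215)):
    x=tri([(w,(320.5,234)),(c,s)]);print(x,r.inv().apply(x-p),proj(w,[x]),proj(c,[x]))
f=lambda im,x,y,s=60:cv2.resize(im[y:y+s,x:x+s] ,(400,400),interpolation=cv2.INTER_CUBIC)
cv2.imwrite("pics/m5.png",np.hstack([f(c["color"],345,180),f(d["color"],280,150)]))
E
```

```text
[ 0.57281863 -0.26728872  0.06968391] [ 1.11319372e-02  3.81841686e-05 -3.12405677e-02] [[320.7564575  234.06250785]] [[372.94481338 211.01076669]]
[ 0.57125697 -0.2717931   0.0681002 ] [ 0.00913039  0.00065126 -0.02667391] [[322.05346592 234.38092066]] [[373.65359165 213.06763869]]
[ 0.56970098 -0.27627955  0.0665245 ] [ 0.00713538  0.0012614  -0.0221264 ] [[323.26303803 234.68157107]] [[374.36228647 215.12461234]]
```

View pics/m5.png

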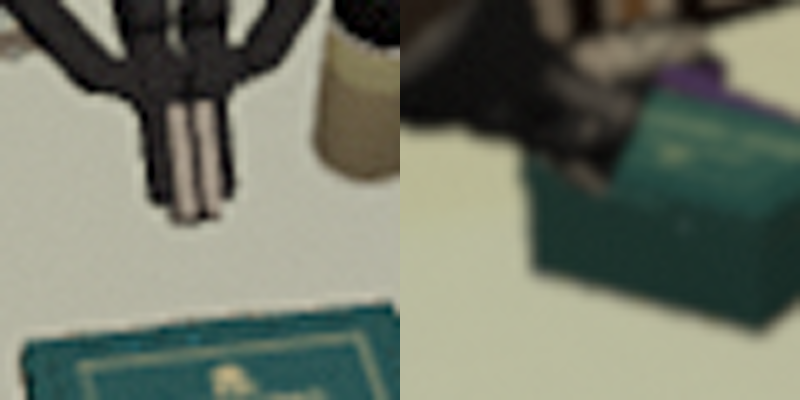

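```bash
python3 - <<'E'
from h import *
print(ctrl.grip_point_offset,[a for a in dir(ctrl) if a[0]!='_'])
p,r=cur();c=vision.read_camera("scene");w=wcam()
for x in (-.011,0,.011):
    P=[p+r.apply([x,0,z]) for z in (0,-.01,-.02,-.03,-.04)]
    print(x,proj(c,P).round(0).tolist(),proj(w,P)[:,1].round(0))
E
```

```text
0.0187 ['Unreachable', 'grip_point_offset', 'sign_off']
-0.011 [[377.0, 225.0], [376.0, 221.0], [376.0, 216.0], [375.0, 211.0], [375.0, 206.0]] [250. 257. 266. 276. 287.]
0 [[376.0, 225.0], [375.0, 221.0], [375.0, 216.0], [374.0, 211.0], [374.0, 207.0]] [231. 238. 246. 255. 265.]
0.011 [[375.0, 225.0], [374.0, 221.0], [374.0, 216.0], [373.0, 212.0], [373.0, 207.0]] [213. 219. 226. 233. 242.]
```

The picture shows the pads ending at tile (195,220), which is scene pixel (374,213). Wrist and scene agree that the real finger ends sit about 28 mm short of the reported TCP. The lid is untouched. I'll correct for this offset.

```bash
cat >> h.py <<'E'
TIP=.028
def gt(x,z,a,y=0,yd=ty):  # row taking real tip to tin-frame x,y,z with lean a
    p,r=cur();q=lean(a,yd);return go(p,r,tw(x,y,z)+TIP*q.apply([0,0,1]),q)
def tiptin():
    p,r=cur();return R.from_euler("z",-TY).apply(p-TIP*r.apply([0,0,1])-TIN).round(4)
E
python3 - <<'E'
from h import *
print(tiptin())
for a in ((-.08,.037),(-.06,.037),(-.052,.0375)): print(gt(*a,55))
H=np.array([.0475,.056]);s=np.array([-.0515,.038])
for th in (3,6,9,12,16,20,24): 
    t=np.radians(th);v=s-H
    q=H+np.array([np.cos(t)*v[0]+np.sin(t)*v[1],-np.sin(t)*v[0]+np.cos(t)*v[1]])
    print(th,gt(q[0],q[1],55-th*.6))
E
```

```text
[-0.0725 -0.0002  0.076 ]
[3.04, 0.02, 2.04, 0.23, -7.18, 0.28]
[1.7, 0.0, 3.52, 0.23, -7.18, 0.28]
[1.12, -0.0, 4.08, 0.23, -7.18, 0.28]
3 [0.81, -0.0, 3.69, 0.22, -5.38, 0.28]
6 [0.54, -0.0, 3.3, 0.22, -3.58, 0.28]
9 [0.26, -0.0, 2.93, 0.22, -1.78, 0.29]
12 [-0.05, -0.0, 2.58, 0.21, 0.02, 0.29]
16 [-0.48, -0.0, 2.14, 0.21, 2.42, 0.3]
20 [-0.94, -0.0, 1.74, 0.2, 4.82, 0.3]
24 [-1.43, -0.0, 1.37, 0.19, 7.22, 0.3]
```

>>> arm_command --series '[1.5,0,0.6,0,-3,0,1,3,0,2,0,-7.2,0,1,2.5,0,2.6,0,-7.2,0,1,2.1,0,3.1,0,-7.2,0,1,1.7,0,3.5,0,-7.2,0,1,1.4,0,3.8,0,-7.2,0,1,1.1,0,4.1,0,-7.2,0,1,1.1,0,4.1,0,-7.2,0,1]'

```text
time: 5.27
eef_pos: [0.5497, -0.3168, 0.024]
tcp_rot: [0.755, 0.466, -0.392, 0.244]
contact_force: [1.1, -0.2, -0.2]
opening: -0.0
finger_force: 0.0
```

```bash
python3 - <<'E'
from h import *
print(tiptin())
H=np.array([.0475,.056]);s=np.array([-.051,.038])
for th in (0,3,6,9,12,16,20,24): 
    t=np.radians(th);v=s-H
    q=H+np.array([np.cos(t)*v[0]+np.sin(t)*v[1],-np.sin(t)*v[0]+np.cos(t)*v[1]])
    print(th,gt(q[0],q[1],55-th*.6))
E
```

```text
[-0.0507  0.0011  0.04  ]
0 [0.18, -0.13, 0.09, 0.33, -0.04, 0.01]
3 [-0.11, -0.13, -0.27, 0.33, 1.76, 0.02]
6 [-0.42, -0.12, -0.62, 0.33, 3.56, 0.02]
9 [-0.74, -0.12, -0.95, 0.33, 5.36, 0.03]
12 [-1.09, -0.12, -1.26, 0.33, 7.16, 0.03]
16 [-1.57, -0.12, -1.64, 0.32, 9.56, 0.04]
20 [-2.07, -0.12, -1.98, 0.32, 11.96, 0.05]
24 [-2.6, -0.11, -2.29, 0.32, 14.36, 0.05]
```

>>> arm_command --series '[0,-0.1,0,0,0.5,0,1,-0.1,-0.1,-0.3,0,1.8,0,1,-0.3,-0.1,-0.5,0,2.7,0,1,-0.4,-0.1,-0.6,0,3.6,0,1,-0.6,-0.1,-0.8,0,4.5,0,1,-0.7,-0.1,-1,0,5.4,0,1,-0.9,-0.1,-1.1,0,6.3,0,1,-1.1,-0.1,-1.3,0,7.2,0,1]'

```text
time: 5.93
eef_pos: [0.5505, -0.3108, 0.0384]
tcp_rot: [0.778, 0.482, -0.344, 0.213]
contact_force: [1.1, 1.1, -0.1]
opening: 0.003
finger_force: 0.5
```

```bash
python3 - <<'E'
from h import *
print(tiptin())
c=vision.read_camera("scene")["color"];w=vision.read_camera("wrist")["color"];d=vision.read_camera("side")["color"]
f=lambda im,x,y,a,b:cv2.resize(im[y:y+b,x:x+a],(400,300),interpolation=cv2.INTER_CUBIC)
cv2.imwrite("pics/m6.png",np.vstack([np.hstack([f(c,335,190,120,90),f(w,160,80,320,240)]),np.hstack([f(d,265,120,120,90)]*2)]))
E
```

```text
[-0.0542 -0.0008  0.0573]
```

View pics/m6.png

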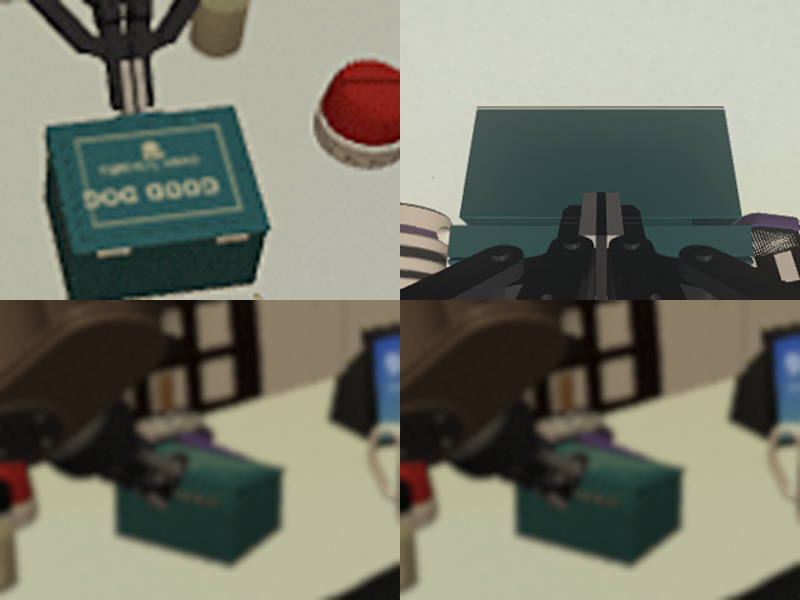

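The last picture shows the fingertips under the tab at scene tile (135,110), and the wrist view shows a light gap along (470–740,224) under the skirt. The lid is lifting. My picture allowance is used up, so from here I'll measure with image code: fit the lid angle to the teal silhouette.

```bash
cat >> h.py <<'E'
def teal(im):
    h=cv2.cvtColor(im,cv2.COLOR_BGR2HSV); return cv2.inRange(h,(78,70,15),(100,255,200))
def sil(cam,th,dx=0,dy=0):
    m=np.zeros((400,640),np.uint8)
    b=[(x,y,z) for x in(-.0445,.0445) for y in(-.059,.059) for z in(0,.05)]
    l=[]
    for x in(-.092,0):
        for y in(-.061,.061):
            for z in(-.013,.003):
                c,s=np.cos(th),np.sin(th); l.append((.0475+c*x+s*z,y,.056-s*x+c*z))
    for P in(b,l):
        q=proj(cam,[tw(x+dx,y+dy,z) for x,y,z in P]); cv2.fillConvexPoly(m,cv2.convexHull(q.astype(np.float32)).round().astype(np.int32),255)
    return m
def lid(verbose=1):
    out={}
    cams={n:vision.read_camera(n) for n in("scene","side")}
    if np.linalg.norm(cur()[0][:2]-TIN[:2])<.4: cams["wrist"]=wcam()
    g=np.radians(np.arange(0,112,2))
    for n,c in cams.items():
        t=teal(c["color"]); m0=sil(c,0)
        ys,xs=np.nonzero(m0|sil(c,1)|sil(c,1.8)); 
        if len(ys)==0: continue
        k=np.zeros_like(t);k[max(0,ys.min()-25):ys.max()+5,max(0,xs.min()-5):xs.max()+5]=1;t=t*k
        I=[(np.count_nonzero(t&sil(c,a)))/(np.count_nonzero(t|sil(c,a))) for a in g]
        out[n]=(int(np.degrees(g[np.argmax(I)]).round()),round(max(I),3),np.count_nonzero(t)); 
        out[n+"_"]=[round(i,2) for i in I[::6]]
    print(out)
E
python3 - <<'E'
from h import *
lid()
print(tiptin())
H=np.array([.0475,.056]);s=np.array([-.0505,.039])
for th in (14,17,20,24,28,32,36,40,45): 
    t=np.radians(th);v=s-H
    q=H+np.array([np.cos(t)*v[0]+np.sin(t)*v[1],-np.sin(t)*v[0]+np.cos(t)*v[1]])
    print(th,gt(q[0],q[1],55-th*.6))
E
```

```text
{'scene': (6, np.float64(0.748), np.int64(2598)), 'scene_': [np.float64(0.72), np.float64(0.72), np.float64(0.66), np.float64(0.64), np.float64(0.62), np.float64(0.62), np.float64(0.64), np.float64(0.67), np.float64(0.62), np.float64(0.63)], 'side': (0, np.float64(0.515), np.int64(832)), 'side_': [np.float64(0.52), np.float64(0.49), np.float64(0.5), np.float64(0.44), np.float64(0.39), np.float64(0.35), np.float64(0.32), np.float64(0.31), np.float64(0.3), np.float64(0.3)], 'wrist': (6, np.float64(0.39), np.int64(11686)), 'wrist_': [np.float64(0.37), np.float64(0.36), np.float64(0.25), np.float64(0.21), np.float64(0.2), np.float64(0.2), np.float64(0.21), np.float64(0.21), np.float64(0.22), np.float64(0.22)]}
[-0.0536 -0.0011  0.0569]
14 [-0.53, 0.1, -0.28, 0.21, 1.25, 0.28]
17 [-0.86, 0.09, -0.59, 0.2, 3.05, 0.29]
20 [-1.21, 0.09, -0.89, 0.2, 4.85, 0.29]
24 [-1.69, 0.09, -1.25, 0.19, 7.25, 0.29]
28 [-2.2, 0.09, -1.57, 0.18, 9.65, 0.3]
32 [-2.73, 0.09, -1.85, 0.18, 12.05, 0.3]
36 [-3.28, 0.09, -2.09, 0.17, 14.45, 0.31]
40 [-3.84, 0.09, -2.29, 0.17, 16.85, 0.31]
45 [-4.55, 0.08, -2.48, 0.16, 19.85, 0.31]
```

>>> arm_command --series '[-0.4,0.1,-0.2,0,0.6,0,1,-0.7,0.1,-0.4,0,2,0,1,-1,0.1,-0.7,0,3.6,0,1,-1.3,0.1,-0.9,0,5.2,0,1,-1.7,0.1,-1.2,0,7.2,0,1,-2.1,0.1,-1.5,0,9,0,1,-2.5,0.1,-1.7,0,11,0,1,-2.9,0.1,-1.9,0,12.8,0,1,-3.3,0.1,-2.1,0,14.4,0,1,-3.8,0.1,-2.3,0,16.8,0,1]'

```text
time: 7.07
eef_pos: [0.5472, -0.319, 0.0822]
tcp_rot: [0.819, 0.508, -0.227, 0.14]
contact_force: [-0.4, -0.4, -1.8]
opening: -0.001
finger_force: 0.3
```

```bash
python3 - <<'E'
from h import *
import pickle
print(tiptin(),telemetry.get_state()["contact_force"])
S=pickle.load(open("scene.pkl","rb"));D=pickle.load(open("side.pkl","rb"))
for c in (S,D):
    m=cv2.erode(sil(c,0),np.ones((3,3)));h=cv2.cvtColor(c["color"],cv2.COLOR_BGR2HSV)[m>0]
    print(np.percentile(h,[2,10,50,90,98],axis=0))
    o=c["color"][150:300,250:450];print(o.mean((0,1)))
lid()
E
```

```text
[-0.039   0.      0.1062] [-0.38509338 -0.39719136 -1.83335192]
[[ 25.    34.    32.02]
 [ 55.    46.    40.  ]
 [ 86.   121.    79.  ]
 [ 90.   147.   114.  ]
 [ 91.   179.   145.  ]]
[122.45776667 137.71056667 138.1008    ]
[[ 31.    39.    43.  ]
 [ 48.    44.    45.  ]
 [ 81.   110.    59.  ]
 [ 83.   121.   100.8 ]
 [ 84.   126.   149.04]]
[118.34486667 142.4393     144.9389    ]
{'scene': (26, np.float64(0.738), np.int64(2966)), 'scene_': [np.float64(0.64), np.float64(0.67), np.float64(0.74), np.float64(0.73), np.float64(0.71), np.float64(0.7), np.float64(0.67), np.float64(0.6), np.float64(0.58), np.float64(0.57)], 'side': (38, np.float64(0.649), np.int64(1273)), 'side_': [np.float64(0.58), np.float64(0.56), np.float64(0.56), np.float64(0.64), np.float64(0.58), np.float64(0.5), np.float64(0.46), np.float64(0.44), np.float64(0.42), np.float64(0.41)], 'wrist': (40, np.float64(0.182), np.int64(6266)), 'wrist_': [np.float64(0.09), np.float64(0.08), np.float64(0.08), np.float64(0.16), np.float64(0.14), np.float64(0.1), np.float64(0.09), np.float64(0.08), np.float64(0.08), np.float64(0.08)]}
```

```bash
python3 - <<'E'
from h import *
H=np.array([.0475,.056]);s=np.array([-.049,.039])
for th in range(44,97,4): 
    t=np.radians(th);v=s-H
    q=H+np.array([np.cos(t)*v[0]+np.sin(t)*v[1],-np.sin(t)*v[0]+np.cos(t)*v[1]])
    print(th,q.round(3),gt(q[0],q[1],55-th*.6))
E
```

```text
44 [-0.034  0.111] [-0.41, -0.1, -0.05, 0.24, 2.47, 0.18]
48 [-0.03   0.116] [-0.92, -0.1, -0.33, 0.24, 4.87, 0.18]
52 [-0.025  0.122] [-1.46, -0.11, -0.56, 0.23, 7.27, 0.19]
56 [-0.021  0.126] [-2.0, -0.11, -0.76, 0.23, 9.67, 0.19]
60 [-0.015  0.131] [-2.56, -0.11, -0.91, 0.23, 12.07, 0.2]
64 [-0.01   0.135] [-3.12, -0.11, -1.02, 0.22, 14.47, 0.2]
68 [-0.004  0.139] [-3.69, -0.11, -1.08, 0.22, 16.87, 0.21]
72 [0.002 0.143] [-4.26, -0.11, -1.11, 0.21, 19.27, 0.21]
76 [0.008 0.146] [-4.84, -0.11, -1.09, 0.21, 21.67, 0.21]
80 [0.014 0.148] [-5.4, -0.11, -1.03, 0.2, 24.07, 0.22]
84 [0.021 0.15 ] [-5.96, -0.12, -0.92, 0.2, 26.47, 0.22]
88 [0.027 0.152] [-6.51, -0.12, -0.77, 0.2, 28.87, 0.23]
92 [0.034 0.153] [-7.05, -0.12, -0.59, 0.19, 31.27, 0.23]
96 [0.041 0.154] [-7.57, -0.12, -0.36, 0.19, 33.67, 0.24]
```

>>> arm_command --series '[-0.4,-0.1,-0.1,0,2.4,0,1,-0.9,-0.1,-0.3,0,4.8,0,1,-1.4,-0.1,-0.5,0,7.2,0,1,-2,-0.1,-0.7,0,9.6,0,1,-2.6,-0.1,-0.9,0,12,0,1,-3.1,-0.1,-1,0,14.4,0,1,-3.7,-0.1,-1.1,0,16.8,0,1,-4.3,-0.1,-1.1,0,19.2,0,1,-4.8,-0.1,-1.1,0,21.6,0,1,-5.4,-0.1,-1,0,24,0,1]'

```text
time: 8.05
eef_pos: [0.528, -0.3548, 0.1182]
tcp_rot: [0.849, 0.526, -0.052, 0.031]
contact_force: [0.3, 2.1, 2.2]
opening: 0.001
finger_force: 1.1
```

```bash
sed -i 's/(78,70,15),(100,255,200)/(76,65,15),(102,255,200)/' h.py; python3 - <<'E'
from h import *
lid();print(tiptin(),telemetry.get_state()["contact_force"])
H=np.array([.0475,.056]);s=np.array([-.049,.039])
for th in range(84,109,4): 
    t=np.radians(th);v=s-H
    q=H+np.array([np.cos(t)*v[0]+np.sin(t)*v[1],-np.sin(t)*v[0]+np.cos(t)*v[1]])
    print(th,q.round(3),gt(q[0],q[1],7-(th-80)*.3))
E
```

```text
{'scene': (82, np.float64(0.739), np.int64(2856)), 'scene_': [np.float64(0.65), np.float64(0.68), np.float64(0.65), np.float64(0.66), np.float64(0.66), np.float64(0.67), np.float64(0.71), np.float64(0.72), np.float64(0.62), np.float64(0.6)], 'side': (80, np.float64(0.723), np.int64(1967)), 'side_': [np.float64(0.42), np.float64(0.41), np.float64(0.41), np.float64(0.47), np.float64(0.55), np.float64(0.64), np.float64(0.7), np.float64(0.71), np.float64(0.67), np.float64(0.63)], 'wrist': (80, np.float64(0.141), np.int64(5171)), 'wrist_': [np.float64(0.03), np.float64(0.03), np.float64(0.02), np.float64(0.02), np.float64(0.02), np.float64(0.02), np.float64(0.06), np.float64(0.13), np.float64(0.1), np.float64(0.08)]}
[ 0.0139 -0.0002  0.1464] [-0.16194849  0.09412917  1.68163385]
84 [0.021 0.15 ] [-0.64, 0.02, -0.29, 0.03, 1.31, 0.27]
88 [0.027 0.152] [-1.26, 0.02, -0.38, 0.03, 2.51, 0.27]
92 [0.034 0.153] [-1.89, 0.01, -0.42, 0.02, 3.71, 0.27]
96 [0.041 0.154] [-2.51, 0.01, -0.41, 0.02, 4.91, 0.27]
100 [0.048 0.154] [-3.14, 0.01, -0.35, 0.02, 6.11, 0.27]
104 [0.054 0.154] [-3.75, 0.0, -0.25, 0.02, 7.31, 0.27]
108 [0.061 0.153] [-4.36, 0.0, -0.1, 0.01, 8.51, 0.27]
```

>>> arm_command --series '[-0.6,0,-0.2,0,1.2,0,1,-1.2,0,-0.3,0,2.5,0,1,-1.9,0,-0.3,0,3.7,0,1,-2.5,0,-0.3,0,4.9,0,1,-3.1,0,-0.2,0,6,0,1,-3.7,0,-0.1,0,7,0,1,-3.7,0,-0.1,0,7,0,1,-1.5,0,-0.5,0,5,0,1,0,0,-3,0,0,0,1,1,0,-7,0,0,0,1]'

```text
time: 9.03
eef_pos: [0.5343, -0.3338, 0.1798]
tcp_rot: [0.848, 0.526, -0.055, 0.026]
contact_force: [-0.0, 0.5, -0.2]
opening: 0.003
finger_force: 0.0
```

```bash
python3 - <<'E'
from h import *
lid();p,r=cur();print(p,tiptin(),np.round(telemetry.get_state()["qpos"],2))
E
```

```text
{'scene': (104, np.float64(0.779), np.int64(2661)), 'scene_': [np.float64(0.7), np.float64(0.64), np.float64(0.61), np.float64(0.6), np.float64(0.59), np.float64(0.59), np.float64(0.63), np.float64(0.68), np.float64(0.77), np.float64(0.76)], 'side': (92, np.float64(0.744), np.int64(2127)), 'side_': [np.float64(0.4), np.float64(0.39), np.float64(0.39), np.float64(0.44), np.float64(0.51), np.float64(0.59), np.float64(0.66), np.float64(0.72), np.float64(0.74), np.float64(0.73)], 'wrist': (102, np.float64(0.22), np.int64(5143)), 'wrist_': [np.float64(0.01), np.float64(0.01), np.float64(0.01), np.float64(0.02), np.float64(0.02), np.float64(0.02), np.float64(0.09), np.float64(0.16), np.float64(0.21), np.float64(0.21)]}
[ 0.53931711 -0.33842262  0.19056197] [-0.0073  0.0016  0.2183] [-0.67  0.21  1.7  -0.13  1.2  -0.16]
```

```bash
cat >> h.py <<'E'
SH=np.array([.577,-.058,0]);SY=-.322
def sw(x,y,z): return SH+R.from_euler("z",SY).apply([x,y,z])
def srot(): 
    return Rz([0,0,-1],R.from_euler("z",SY).apply([0,1,0]))
E
python3 - <<'E'
from h import *
p,r=cur();q=srot();print(go(p,r,sw(-.122,0,.14),q),sw(-.122,0,.14))
E
```

```text
[25.56, -21.16, 1.74, -5.81, 5.66, -97.72] [ 0.46127026 -0.01939134  0.14      ]
```

>>> arm_command --series '[25.6,-21.2,0,-5.8,5.7,-97.7,0,25.6,-21.2,0,-5.8,5.7,-97.7,0,25.6,-21.2,0,-5.8,5.7,-97.7,0,25.6,-21.2,0,-5.8,5.7,-97.7,0,25.6,-21.2,0,-5.8,5.7,-97.7,0,25.6,-21.2,0,-5.8,5.7,-97.7,0,25.6,-21.2,0,-5.8,5.7,-97.7,0,25.6,-21.2,0,-5.8,5.7,-97.7,0,25.6,-21.2,0,-5.8,5.7,-97.7,0,25.6,-21.2,0,-5.8,5.7,-97.7,0]'

```text
time: 10.02
eef_pos: [0.4581, -0.0146, 0.1534]
tcp_rot: [0.378, 0.926, -0.014, 0.005]
contact_force: [0.7, -1.2, -0.8]
opening: 1.005
finger_force: 0.0
```

```bash
python3 - <<'E'
from h import *
p,r=cur();q=srot();print(p,np.round(telemetry.get_state()["qpos"],2));print(go(p,r,sw(-.122,0,.14),q),sw(-.122,0,.14))
E
```

```text
[ 0.45806685 -0.01455131  0.15341444] [-0.24 -0.16  2.14 -0.03  1.15 -1.02]
[-0.54, -0.09, 1.36, -1.51, 0.89, -25.94] [ 0.46127026 -0.01939134  0.14      ]
```

>>> arm_command --series '[-0.5,-0.1,1.3,-1.5,0.9,-26,0,-0.5,-0.1,1.3,-1.5,0.9,-26,0,-0.5,-0.1,1.3,-1.5,0.9,-26,0,-0.5,-0.1,1.3,-1.5,0.9,-26,0,-0.5,-0.1,1.3,-1.5,0.9,-26,0,-0.5,-0.1,1.3,-1.5,0.9,-26,0]'

```text
time: 10.52
eef_pos: [0.4621, -0.0217, 0.1414]
tcp_rot: [0.166, 0.986, -0.0, 0.0]
contact_force: [-0.4, 0.5, -0.5]
opening: 0.998
finger_force: 0.0
```

```bash
python3 - <<'E'
from h import *
import pickle
p,r=cur();print(p,r.as_matrix().round(3).tolist())
w=wcam();pickle.dump(w,open("w7.pkl","wb"));S=pickle.load(open("scene.pkl","rb"))
a,b=.07,.049
print("predicted outline",proj(w,[sw(*q) for q in [(-a,-b,.0165),(-a,b,.0165),(a,b,.0165),(a,-b,.0165),(-.122,0,.045),(-.166,0,.05),(-.078,0,.036)]]).round(0).tolist())
h=cv2.cvtColor(w["color"],cv2.COLOR_BGR2HSV)
g=cv2.inRange(h,(0,0,0),(180,90,60))  # dark
o=cv2.inRange(h,(3,110,60),(18,255,255))
for n,m in(("orange",o),("dark",g)):
    k,l,st,ce=cv2.connectedComponentsWithStats(m)
    print(n,[(st[i].tolist(),ce[i].round(0).tolist()) for i in range(1,k) if st[i,4]>150])
E
```

```text
[ 0.46207787 -0.02166798  0.14140941] [[-0.945, 0.328, 0.001], [0.328, 0.945, -0.001], [-0.001, -0.0, -1.0]]
predicted outline [[273.0, 234.0], [374.0, 233.0], [369.0, 352.0], [280.0, 352.0], [323.0, 189.0], [323.0, 136.0], [323.0, 233.0]]
orange [([343, 0, 297, 305, 46015], [531.0, 109.0]), ([314, 239, 21, 38, 527], [324.0, 257.0]), ([340, 238, 24, 38, 536], [351.0, 257.0]), ([286, 242, 21, 37, 524], [296.0, 260.0]), ([295, 284, 21, 35, 491], [305.0, 301.0]), ([332, 293, 27, 35, 457], [345.0, 310.0]), ([384, 296, 49, 57, 1072], [410.0, 328.0])]
dark [([45, 19, 130, 107, 8892], [102.0, 76.0]), ([36, 116, 126, 95, 7537], [103.0, 159.0]), ([316, 131, 16, 95, 480], [323.0, 195.0]), ([0, 246, 640, 154, 54678], [310.0, 348.0])]
```

>>> arm_command --series '[0.3,0.2,3,0,0,0,0,0.3,0.2,6,0,0,0,0,0.3,0.2,9,0,0,0,0,0.3,0.2,11,0,0,0,0,0.3,0.2,13,0,0,0,0,0.3,0.2,14.3,0,0,0,0,0.3,0.2,15.1,0,0,0,0,0.3,0.2,15.1,0,0,0,0,0.3,0.2,15.1,0,0,0,0]'

```text
time: 11.32
eef_pos: [0.461, -0.0189, -0.0085]
tcp_rot: [0.165, 0.986, -0.0, 0.001]
contact_force: [1.0, -0.4, -0.4]
opening: 1.003
finger_force: 0.0
```

>>> arm_command --series '[0,0,0,0,0,0,0.4,0,0,0,0,0,0,0.6,0,0,0,0,0,0,0.75,0,0,0,0,0,0,0.85,0,0,0,0,0,0,0.95,0,0,0,0,0,0,1,0,0,0,0,0,0,1,0,0,0,0,0,0,1]' --force 100

```text
time: 11.98
eef_pos: [0.4613, -0.0189, -0.008]
tcp_rot: [0.165, 0.986, -0.0, 0.002]
contact_force: [-1.2, 0.5, 4.1]
opening: 0.153
finger_force: 97.4
```

>>> arm_command --series '[0,0,-0.5,0,0,0,1,0,0,-1.7,0,0,0,1,0,0,-3.5,0,0,0,1,0,0,-6,0,0,0,1,0,0,-9,0,0,0,1,0,0,-11.5,0,0,0,1,0,0,-13.5,0,0,0,1,0,0,-14.7,0,0,0,1,0,0,-15,0,0,0,1,0,0,-15,0,0,0,1]' --force 120

```text
time: 12.82
eef_pos: [0.4604, -0.0188, 0.1417]
tcp_rot: [0.165, 0.986, -0.0, 0.002]
contact_force: [-0.2, 0.5, -2.9]
opening: 0.152
finger_force: 117.2
```

```bash
cat >> h.py <<'E'
def orange(cam,lo=60):
    h=cv2.cvtColor(cam["color"],cv2.COLOR_BGR2HSV);return cv2.inRange(h,(3,110,lo),(18,255,255))
def blobs(m,mn=15,roi=None):
    k,l,st,ce=cv2.connectedComponentsWithStats(m)
    b=[(int(st[i,4]),ce[i].round(0).tolist()) for i in range(1,k) if st[i,4]>=mn]
    return [x for x in b if roi is None or roi[0]<x[1][0]<roi[1] and roi[2]<x[1][1]<roi[3]]
def sheetpts(p,r,pitch=0,dx=0): # sheet pts given tool pose; grasp at TCP-.047z ; pitch deg nose-down relative
    g=p-.047*r.apply([0,0,1]); M=r.as_matrix()
    q=R.from_matrix(np.array([-M[:,0],M[:,1],-M[:,2]]).T)*R.from_euler("y",pitch,degrees=True)
    P=np.array([(x+dx,y,z) for x in(.052,.192) for y in(-.049,.049) for z in(-.036,-.0195)])
    return q.apply(P)+g
E
python3 - <<'E'
from h import *
p,r=cur();print(p,telemetry.get_state()["contact_force"],telemetry.get_state()["wrist_torque"])
w=wcam();print(blobs(orange(w)))
import pickle;pickle.dump(w,open("w8.pkl","wb"))
h=cv2.cvtColor(w["color"],cv2.COLOR_BGR2HSV)
for c in (vision.read_camera("scene"),vision.read_camera("side")):
    print(blobs(orange(c,50)),[proj(c,sheetpts(p,r,k)).round(0).tolist() for k in(0,10)])
E
```

```text
[ 0.46042021 -0.01878902  0.14172605] [-0.19999     0.51550132 -2.90814406] [0.10690217 0.23441734 0.03681611]
[(48474, [527.0, 114.0]), (1170, [58.0, 340.0]), (299, [446.0, 335.0])]
[(72, [190.0, 4.0]), (176, [253.0, 7.0]), (26881, [148.0, 149.0]), (629, [280.0, 105.0]), (92, [325.0, 123.0]), (272, [300.0, 132.0]), (98, [325.0, 135.0]), (26, [1.0, 138.0]), (18, [28.0, 182.0]), (41, [11.0, 189.0]), (71, [40.0, 192.0]), (15, [11.0, 196.0]), (13575, [590.0, 283.0]), (16, [44.0, 201.0]), (1670, [82.0, 277.0]), (16, [445.0, 227.0]), (150, [6.0, 242.0]), (3321, [31.0, 368.0]), (28, [217.0, 392.0])] [[[294.0, 149.0], [294.0, 143.0], [284.0, 124.0], [284.0, 118.0], [355.0, 139.0], [355.0, 133.0], [342.0, 115.0], [342.0, 109.0]], [[291.0, 153.0], [292.0, 146.0], [282.0, 127.0], [282.0, 121.0], [350.0, 151.0], [352.0, 145.0], [338.0, 127.0], [339.0, 121.0]]]
[(441, [175.0, 32.0]), (668, [582.0, 2.0]), (15, [368.0, 22.0]), (16, [383.0, 21.0]), (71, [473.0, 37.0]), (16, [380.0, 30.0]), (75, [463.0, 38.0]), (100, [441.0, 68.0]), (21, [321.0, 48.0]), (22, [321.0, 60.0]), (15, [407.0, 57.0]), (25, [335.0, 79.0]), (69, [402.0, 86.0]), (52, [450.0, 96.0]), (230, [525.0, 110.0]), (300, [432.0, 132.0]), (57811, [143.0, 285.0]), (36, [507.0, 124.0]), (139, [633.0, 138.0]), (16, [313.0, 147.0]), (39, [624.0, 157.0]), (74, [636.0, 159.0]), (52, [264.0, 169.0]), (220, [633.0, 184.0]), (87, [221.0, 176.0]), (340, [305.0, 182.0]), (44, [277.0, 183.0]), (18, [630.0, 201.0]), (31, [625.0, 204.0]), (185, [614.0, 218.0]), (39, [614.0, 241.0]), (854, [613.0, 293.0]), (28, [580.0, 293.0])] [[[333.0, 180.0], [333.0, 173.0], [313.0, 199.0], [313.0, 191.0], [276.0, 169.0], [275.0, 163.0], [251.0, 186.0], [251.0, 179.0]], [[336.0, 184.0], [335.0, 177.0], [316.0, 204.0], [315.0, 196.0], [280.0, 183.0], [279.0, 177.0], [257.0, 201.0], [255.0, 194.0]]]
```

```bash
python3 - <<'E'
from h import *
import pickle
p,r=cur();S=pickle.load(open("scene.pkl","rb"));D=pickle.load(open("side.pkl","rb"))
def local(P): return R.from_euler("z",-SY).apply(P-SH)
M=r.as_matrix();g=p-.047*M[:,2]
A={n:[local(at(c,u,.012)) for u in us] for n,c,us in(("S",S,[(325,171),(325.4,183)]),("D",D,[(294.4,235.6),(280.9,243.4)]))}
print(A)
for k in(-4,0,4,8,12):
    q=R.from_matrix(np.array([-M[:,0],M[:,1],-M[:,2]]).T)*R.from_euler("y",k,degrees=True)
    for n,c in(("S",S),("D",D)):
        print(k,n,proj(c,[g+q.apply(a+[.122,0,-.036]) for a in A[n]]).round(1).tolist())
E
```

```text
{'S': [array([0.02049137, 0.01729142, 0.012     ]), array([ 0.00849456, -0.0262219 ,  0.012     ])], 'D': [array([ 0.00986353, -0.01606894,  0.012     ]), array([0.02257847, 0.0242062 , 0.012     ])]}
-4 S [[325.5, 118.5], [325.8, 130.4]]
-4 D [[292.0, 171.3], [277.0, 177.1]]
0 S [[324.9, 122.2], [325.2, 133.8]]
0 D [[292.8, 175.4], [277.9, 181.7]]
4 S [[324.0, 125.8], [324.3, 137.2]]
4 D [[293.8, 179.5], [279.0, 186.3]]
8 S [[322.9, 129.4], [323.1, 140.6]]
8 D [[295.1, 183.6], [280.5, 190.9]]
12 S [[321.5, 133.0], [321.7, 143.9]]
12 D [[296.6, 187.6], [282.2, 195.4]]
```

```bash
cat >> h.py <<'E'
def pour(mx,mz,k,my=0):  # TCP pose for mouth at tin-frame (mx,my,mz), nose-down k deg
    kk=np.radians(k);c,s=np.cos(kk),np.sin(kk)
    gx=mx-(.192*c-.0336*s);gz=mz-(-.192*s-.0336*c)
    q=lean(-k); return tw(gx,my,gz)+.047*q.apply([0,0,1]),q
def gp(*a):
    p,r=cur();return go(p,r,*pour(*a))
E
python3 - <<'E'
from h import *
print(gp(-.03,.155,0),pour(-.03,.155,0)[0]);print(cur()[0])
E
```

```text
[-20.79, -6.01, -0.23, -0.07, -0.05, 97.84] [ 0.63618505 -0.14289156  0.1416    ]
[ 0.45913267 -0.01843958  0.13956751]
```

```bash
cat >> h.py <<'E'
def chunks(p,r,p1,r1,fr):
    """rows (each call in its own start frame) along fractions fr"""
    rv=(r.inv()*r1).as_rotvec()
    P=[(p+(p1-p)*f,r*R.from_rotvec(rv*f)) for f in fr]
    a=(p,r)
    for i in range(0,len(P),10):
        print([[round(v,1) for v in go(*a,*b)] for b in P[i:i+10]]);a=P[min(i+9,len(P)-1)]
E
python3 - <<'E'
from h import *
p,r=cur();p1,r1=pour(-.03,.155,0)
v=np.r_[.15,.35,.6,.8,np.ones(22),.8,.6,.35,.15];f=np.cumsum(v)/v.sum()
chunks(p,r,p1,r1,f)
E
```

```text
[[-0.1, -0.0, -0.0, -0.0, -0.0, 0.6], [-0.4, -0.1, -0.0, -0.0, -0.0, 1.9], [-0.9, -0.3, -0.0, -0.0, -0.0, 4.2], [-1.5, -0.4, -0.0, -0.0, -0.0, 7.2], [-2.3, -0.7, -0.0, -0.0, -0.0, 11.0], [-3.1, -0.9, -0.0, -0.0, -0.0, 14.8], [-4.0, -1.1, -0.0, -0.0, -0.0, 18.6], [-4.8, -1.4, -0.1, -0.0, -0.0, 22.4], [-5.6, -1.6, -0.1, -0.0, -0.0, 26.2], [-6.4, -1.8, -0.1, -0.0, -0.0, 30.0]]
[[-0.8, 0.2, -0.0, -0.0, -0.0, 3.8], [-1.6, 0.4, -0.0, -0.0, -0.0, 7.6], [-2.4, 0.6, -0.0, -0.0, -0.0, 11.4], [-3.3, 0.8, -0.0, -0.0, -0.0, 15.2], [-4.1, 1.0, -0.0, -0.0, -0.0, 19.0], [-4.9, 1.2, -0.1, -0.0, -0.0, 22.8], [-5.7, 1.4, -0.1, -0.0, -0.0, 26.5], [-6.5, 1.6, -0.1, -0.0, -0.0, 30.3], [-7.3, 1.8, -0.1, -0.0, -0.0, 34.1], [-8.1, 2.0, -0.1, -0.0, -0.0, 37.9]]
[[-0.5, 0.7, -0.0, -0.0, -0.0, 3.8], [-1.0, 1.3, -0.0, -0.0, -0.0, 7.6], [-1.6, 2.0, -0.0, -0.0, -0.0, 11.4], [-2.1, 2.6, -0.0, -0.0, -0.0, 15.2], [-2.6, 3.3, -0.0, -0.0, -0.0, 19.0], [-3.1, 4.0, -0.1, -0.0, -0.0, 22.8], [-3.5, 4.5, -0.1, -0.0, -0.0, 25.8], [-3.8, 4.9, -0.1, -0.0, -0.0, 28.1], [-4.0, 5.1, -0.1, -0.0, -0.0, 29.4], [-4.1, 5.2, -0.1, -0.0, -0.0, 30.0]]
```

>>> arm_command --series '[-0.1,0,0,0,0,0.6,1,-0.4,-0.1,0,0,0,1.9,1,-0.9,-0.3,0,0,0,4.2,1,-1.5,-0.4,0,0,0,7.2,1,-2.3,-0.7,0,0,0,11,1,-3.1,-0.9,0,0,0,14.8,1,-4,-1.1,0,0,0,18.6,1,-4.8,-1.4,0,0,0,22.4,1,-5.6,-1.6,0,0,0,26.2,1,-6.4,-1.8,0,0,0,30,1]'

```text
time: 13.8
eef_pos: [0.5155, -0.0569, 0.1408]
tcp_rot: [0.417, 0.909, 0.0, 0.001]
contact_force: [-0.3, 0.4, -2.2]
opening: 0.151
finger_force: 117.2
```

>>> arm_command --series '[-0.8,0.2,0,0,0,3.8,1,-1.6,0.4,0,0,0,7.6,1,-2.4,0.6,0,0,0,11.4,1,-3.3,0.8,0,0,0,15.2,1,-4.1,1,0,0,0,19,1,-4.9,1.2,0,0,0,22.8,1,-5.7,1.4,0,0,0,26.5,1,-6.5,1.6,0,0,0,30.3,1,-7.3,1.8,0,0,0,34.1,1,-8.1,2,0,0,0,37.9,1]'

```text
time: 14.63
eef_pos: [0.5839, -0.1049, 0.1409]
tcp_rot: [0.689, 0.724, 0.001, 0.001]
contact_force: [-0.1, -0.7, -2.9]
opening: 0.152
finger_force: 117.2
```

>>> arm_command --series '[-0.5,0.7,0,0,0,3.8,1,-1,1.3,0,0,0,7.6,1,-1.6,2,0,0,0,11.4,1,-2.1,2.6,0,0,0,15.2,1,-2.6,3.3,0,0,0,19,1,-3.1,4,0,0,0,22.8,1,-3.5,4.5,0,0,0,25.8,1,-3.8,4.9,0,0,0,28.1,1,-4,5.1,0,0,0,29.4,1,-4.1,5.2,0,0,0,30,1]'

```text
time: 15.47
eef_pos: [0.6379, -0.1431, 0.1411]
tcp_rot: [0.853, 0.523, 0.001, 0.001]
contact_force: [-0.0, -0.1, -1.9]
opening: 0.155
finger_force: 117.2
```

```bash
python3 - <<'E'
from h import *
p,r=cur();print(p,np.round(telemetry.get_state()["qpos"],2),telemetry.get_state()["time"])
lid()
for n in("scene","side"):
    c=vision.read_camera(n);q=proj(c,sheetpts(p,r));print(n,q.min(0),q.max(0),blobs(orange(c,50),8,(q[:,0].min()-5,q[:,0].max()+5,q[:,1].min()-8,q[:,1].max()+5)))
p1,r1=pour(-.03,.08,8)
v=np.r_[.3,.7,np.ones(6),.7,.3];chunks(p,r,p1,r1,np.cumsum(v)/v.sum())
E
```

```text
[ 0.63793651 -0.143071    0.14113371] [-0.38  0.3   1.69  0.    1.16  0.09] 15.4667
{'scene': (104, np.float64(0.777), np.int64(2652)), 'scene_': [np.float64(0.69), np.float64(0.64), np.float64(0.61), np.float64(0.6), np.float64(0.59), np.float64(0.59), np.float64(0.62), np.float64(0.68), np.float64(0.76), np.float64(0.76)], 'side': (94, np.float64(0.67), np.int64(1918)), 'side_': [np.float64(0.43), np.float64(0.42), np.float64(0.42), np.float64(0.48), np.float64(0.52), np.float64(0.54), np.float64(0.59), np.float64(0.64), np.float64(0.67), np.float64(0.66)], 'wrist': (0, np.float64(0.0), np.int64(0)), 'wrist_': [np.float64(0.0), np.float64(0.0), np.float64(0.0), np.float64(0.0), np.float64(0.0), np.float64(0.0), np.float64(0.0), np.float64(0.0), np.float64(0.0), np.float64(0.0)]}
scene [345.71386424 147.35463765] [408.68862065 202.8411806 ] [(122, [371.0, 162.0]), (120, [383.0, 161.0]), (255, [362.0, 172.0]), (125, [388.0, 182.0])]
side [269.68131522 134.84199275] [333.5914846  164.06891934] [(165, [299.0, 149.0])]
[[-0.0, -0.0, 0.2, 0.0, 0.3, -0.0], [-0.0, -0.0, 0.6, 0.0, 1.0, -0.0], [-0.0, -0.0, 1.2, 0.0, 2.0, -0.0], [-0.0, -0.1, 1.8, 0.1, 3.0, -0.1], [-0.0, -0.1, 2.4, 0.1, 4.0, -0.1], [-0.0, -0.1, 3.0, 0.1, 5.0, -0.1], [-0.1, -0.1, 3.6, 0.1, 6.0, -0.1], [-0.1, -0.1, 4.2, 0.1, 7.0, -0.1], [-0.1, -0.2, 4.6, 0.1, 7.7, -0.1], [-0.1, -0.2, 4.8, 0.1, 8.0, -0.1]]
```

>>> arm_command --series '[0,0,0.2,0,0.3,0,1,0,0,0.6,0,1,0,1,0,0,1.2,0,2,0,1,0,-0.1,1.8,0,3,0,1,0,-0.1,2.4,0,4,0,1,0,-0.1,3,0,5,0,1,0,-0.1,3.6,0,6,0,1,-0.1,-0.1,4.2,0,7,0,1,-0.1,-0.2,4.6,0,7.7,0,1,-0.1,-0.2,4.8,0,8,0,1]'

```text
time: 16.55
eef_pos: [0.6347, -0.1429, 0.0927]
tcp_rot: [0.85, 0.522, 0.06, -0.037]
contact_force: [-0.2, 0.9, -2.6]
opening: 0.153
finger_force: 117.2
```

```bash
python3 - <<'E'
from h import *
p,r=cur();print(p,telemetry.get_state()["contact_force"])
a=(p,r);ks=np.r_[9,10.5,np.linspace(12,52,28)];
for i in range(0,30,10):
    b=[pour(-.026,max(.068,.08-.002*(j)),ks[j]) for j in range(i,i+10)]
    print([[round(v,1) for v in go(*a,*x)] for x in b]);a=b[-1]
E
```

```text
[ 0.63466883 -0.14290118  0.09272877] [-0.23695664  0.92231039 -2.55414291]
[[-0.3, 0.1, -0.5, 0.1, 0.9, -0.1], [-0.3, 0.1, -0.8, 0.1, 2.4, -0.1], [-0.3, 0.1, -1.1, 0.1, 3.9, -0.1], [-0.4, 0.1, -1.4, 0.1, 5.4, -0.1], [-0.4, 0.1, -1.7, 0.1, 6.9, -0.1], [-0.5, 0.1, -2.0, 0.1, 8.4, -0.1], [-0.5, 0.1, -2.3, 0.1, 9.8, -0.1], [-0.6, 0.1, -2.8, 0.1, 11.3, -0.1], [-0.7, 0.1, -3.2, 0.1, 12.8, -0.1], [-0.8, 0.1, -3.7, 0.1, 14.3, -0.1]]
[[0.0, -0.0, -0.5, -0.0, 1.5, -0.0], [0.0, -0.0, -1.0, 0.0, 3.0, -0.0], [0.1, -0.0, -1.5, -0.0, 4.4, 0.0], [0.0, 0.0, -2.0, -0.0, 5.9, -0.0], [0.0, -0.0, -2.5, -0.0, 7.4, 0.0], [-0.0, -0.0, -3.0, -0.0, 8.9, 0.0], [-0.1, 0.0, -3.5, -0.0, 10.4, -0.0], [-0.1, -0.0, -4.0, -0.0, 11.8, -0.0], [-0.2, -0.0, -4.5, 0.0, 13.3, -0.0], [-0.3, -0.0, -5.0, -0.0, 14.8, 0.0]]
[[0.0, -0.0, -0.5, 0.0, 1.5, -0.0], [0.0, 0.0, -1.0, 0.0, 3.0, -0.0], [0.1, 0.0, -1.5, 0.0, 4.4, -0.0], [0.0, 0.0, -2.0, 0.0, 5.9, -0.0], [0.0, 0.0, -2.5, 0.0, 7.4, -0.0], [-0.0, -0.0, -3.0, 0.0, 8.9, -0.0], [-0.1, 0.0, -3.5, 0.0, 10.4, -0.0], [-0.1, 0.0, -4.0, 0.0, 11.8, -0.0], [-0.2, 0.0, -4.5, 0.0, 13.3, -0.0], [-0.3, 0.0, -5.0, 0.0, 14.8, -0.0]]
```

>>> arm_command --series '[-0.3,0.1,-0.5,0,0.9,0,1,-0.3,0.1,-0.8,0,2.4,0,1,-0.3,0.1,-1.1,0,3.9,0,1,-0.4,0.1,-1.4,0,5.4,0,1,-0.4,0.1,-1.7,0,6.9,0,1,-0.5,0.1,-2,0,8.4,0,1,-0.5,0.1,-2.3,0,9.8,0,1,-0.6,0.1,-2.8,0,11.3,0,1,-0.7,0.1,-3.2,0,12.8,0,1,-0.8,0.1,-3.7,0,14.3,0,1]'

```text
time: 17.38
eef_pos: [0.6307, -0.1554, 0.1307]
tcp_rot: [0.836, 0.514, 0.167, -0.1]
contact_force: [0.4, 0.8, -2.0]
opening: 0.149
finger_force: 117.3
```

>>> arm_command --series '[0,0,-0.5,0,1.5,0,1,0,0,-1,0,3,0,1,0.1,0,-1.5,0,4.4,0,1,0,0,-2,0,5.9,0,1,0,0,-2.5,0,7.4,0,1,0,0,-3,0,8.9,0,1,-0.1,0,-3.5,0,10.4,0,1,-0.1,0,-4,0,11.8,0,1,-0.2,0,-4.5,0,13.3,0,1,-0.3,0,-5,0,14.8,0,1]'

```text
time: 18.22
eef_pos: [0.6204, -0.1746, 0.1753]
tcp_rot: [0.807, 0.496, 0.273, -0.166]
contact_force: [-0.5, 0.2, -1.9]
opening: 0.153
finger_force: 117.4
```

>>> arm_command --series '[0,0,-0.5,0,1.5,0,1,0,0,-1,0,3,0,1,0.1,0,-1.5,0,4.4,0,1,0,0,-2,0,5.9,0,1,0,0,-2.5,0,7.4,0,1,0,0,-3,0,8.9,0,1,-0.1,0,-3.5,0,10.4,0,1,-0.1,0,-4,0,11.8,0,1,-0.2,0,-4.5,0,13.3,0,1,-0.3,0,-5,0,14.8,0,1]'

```text
time: 19.05
eef_pos: [0.6055, -0.2036, 0.2131]
tcp_rot: [0.765, 0.471, 0.375, -0.229]
contact_force: [-0.2, -0.4, -1.8]
opening: 0.151
finger_force: 117.4
```

```bash
python3 - <<'E'
from h import *
p,r=cur();print(p,telemetry.get_state()["contact_force"],telemetry.get_state()["time"])
for n,roi in(("scene",(300,460,100,280)),("side",(230,380,100,250))):
    c=vision.read_camera(n);q=proj(c,sheetpts(p,r));print(n,q.round(0).tolist(),blobs(orange(c,40),6,roi))
    print(proj(c,[tw(x,y,.055) for x in(-.042,.042) for y in(-.057,.057)]).round(0).tolist())
w=wcam();print(blobs(orange(w,40),30), proj(w,sheetpts(p,r)).round(0).tolist(),proj(w,[tw(x,y,.055) for x in(-.042,.042) for y in(-.057,.057)]).round(0).tolist())
E
```

```text
[ 0.60549277 -0.20360024  0.2131267 ] [-0.22421591 -0.3839191  -1.84849682] 19.05
scene [[351.0, 165.0], [352.0, 165.0], [398.0, 161.0], [400.0, 161.0], [356.0, 233.0], [357.0, 234.0], [402.0, 228.0], [404.0, 229.0]] [(413, [356.0, 105.0]), (335, [396.0, 121.0]), (12, [362.0, 105.0]), (10, [438.0, 104.0]), (6, [309.0, 106.0]), (6, [440.0, 106.0]), (27, [449.0, 112.0]), (6, [418.0, 109.0]), (535, [427.0, 140.0]), (13, [444.0, 116.0]), (10, [322.0, 121.0]), (10, [326.0, 122.0]), (21, [335.0, 129.0]), (6, [356.0, 132.0]), (7, [400.0, 132.0]), (15, [418.0, 137.0]), (12, [354.0, 138.0]), (24, [361.0, 141.0]), (14, [403.0, 139.0]), (14, [399.0, 142.0]), (6, [380.0, 145.0]), (9, [389.0, 145.0]), (7, [370.0, 148.0]), (9, [394.0, 148.0]), (11, [400.0, 152.0]), (6, [409.0, 151.0]), (6, [392.0, 153.0]), (7, [396.0, 155.0]), (14, [380.0, 157.0]), (7, [388.0, 155.0]), (43, [394.0, 163.0]), (14, [406.0, 165.0]), (24, [412.0, 171.0]), (9, [452.0, 170.0]), (6, [418.0, 174.0]), (7, [442.0, 216.0]), (8, [445.0, 220.0]), (10, [434.0, 223.0]), (7, [457.0, 228.0]), (8, [446.0, 232.0])]
[[350.0, 232.0], [403.0, 227.0], [358.0, 264.0], [414.0, 258.0]]
side [[316.0, 146.0], [319.0, 141.0], [284.0, 140.0], [287.0, 134.0], [334.0, 176.0], [337.0, 171.0], [305.0, 169.0], [307.0, 164.0]] [(60, [265.0, 171.0]), (67, [324.0, 177.0])]
[[334.0, 183.0], [300.0, 174.0], [349.0, 172.0], [316.0, 165.0]]
[(60782, [244.0, 162.0])] [[236.0, 322.0], [228.0, 341.0], [407.0, 321.0], [414.0, 341.0], [253.0, 487.0], [248.0, 513.0], [390.0, 487.0], [395.0, 513.0]] [[247.0, 460.0], [395.0, 460.0], [233.0, 614.0], [409.0, 613.0]]
```

```bash
cat >> h.py <<'E'
def inpoly(cam,P,lo=40):
    m=np.zeros((400,640),np.uint8);cv2.fillConvexPoly(m,cv2.convexHull(proj(cam,P).astype(np.float32)).round().astype(np.int32),255)
    h=cv2.cvtColor(cam["color"],cv2.COLOR_BGR2HSV)[m>0]
    o=blobs(orange(cam,lo)&m,4)
    return len(h),(np.percentile(h,[10,50,90],axis=0).round(0).tolist() if len(h) else None),o
def floorpts(p,r,x0=.06,x1=.19,dz=-.03):
    s=sheetpts(p,r);return [s[0]*(1-a)+s[4]*a + (s[2]-s[0])*b for a in((x0-.052)/.14,(x1-.052)/.14) for b in(.08,.92)]
E
python3 - <<'E'
from h import *
p,r=cur()
for n in("scene","wrist"):
    c=wcam() if n=="wrist" else vision.read_camera(n)
    print(n,"floor",inpoly(c,floorpts(p,r)),"\n tin",inpoly(c,[tw(x,y,.05) for x in(-.04,.04) for y in(-.055,.055)]))
a=(p,r)
for k,x,z in((56,-.026,.07),(60,-.026,.072)): print([round(v,1) for v in go(*a,*pour(x,z,k))])
print([round(v,1) for v in go(p,r,*pour(-.03,.17,52))])
E
```

```text
scene floor (2576, [[18.0, 48.0, 160.0], [19.0, 50.0, 162.0], [20.0, 52.0, 165.0]], []) 
 tin (1719, [[46.0, 53.0, 41.0], [83.0, 112.0, 51.0], [90.0, 136.0, 89.0]], [])
wrist floor (8808, [[20.0, 5.0, 42.0], [150.0, 5.0, 49.0], [150.0, 11.0, 50.0]], []) 
 tin (0, None, [])
[0.1, -0.0, -1.3, 0.2, 4.0, 0.0]
[0.3, 0.0, -2.8, 0.2, 8.1, 0.0]
[8.2, 0.0, -5.8, 0.2, 0.1, 0.0]
```

>>> arm_command --series '[1.6,0,-1.2,0,0,0,1,3.3,0,-2.3,0,0,0,1,4.9,0,-3.5,0,0,0,1,6.6,0,-4.6,0,0,0,1,8.2,0,-5.8,0,0,0,1]'

```text
time: 19.72
eef_pos: [0.6077, -0.1978, 0.3141]
tcp_rot: [0.766, 0.471, 0.374, -0.228]
contact_force: [-0.1, -0.1, -1.9]
opening: 0.153
finger_force: 117.3
```

```bash
python3 - <<'E'
from h import *
p,r=cur();print(p)
for n in("scene","side"):
    c=vision.read_camera(n)
    print(n,"floor",inpoly(c,floorpts(p,r)),"\n tin",inpoly(c,[tw(x,y,.05) for x in(-.04,.04) for y in(-.055,.055)],30))
    T=[tw(x,y,0) for x in(-.3,.2) for y in(-.2,.2)]
    print(n,"around",inpoly(c,T,60)[2])
r1=R.from_quat([.165,.986,0,.002]);p1,r0=pour(-.06,.17,0)
print(p1);print([round(v,1) for v in go(p,r,p1,r0)]);print([round(v,1) for v in go(p1,r0,np.array([.4613,-.0189,.14]),r1)])
E
```

```text
[ 0.60768795 -0.19784932  0.31414513]
scene floor (3005, [[18.0, 48.0, 153.0], [19.0, 50.0, 156.0], [20.0, 53.0, 158.0]], []) 
 tin (1719, [[49.0, 55.0, 39.0], [83.0, 113.0, 48.0], [89.0, 139.0, 84.0]], [])
scene around [(5, [445.0, 208.0]), (5, [442.0, 211.0]), (27, [436.0, 222.0]), (7, [442.0, 219.0]), (18, [447.0, 225.0]), (4, [452.0, 228.0])]
side floor (854, [[19.0, 61.0, 75.0], [20.0, 63.0, 77.0], [21.0, 66.0, 78.0]], []) 
 tin (493, [[14.0, 83.0, 46.0], [81.0, 115.0, 50.0], [83.0, 164.0, 108.0]], [(102, [324.0, 175.0])])
side around [(102, [324.0, 175.0]), (14, [272.0, 179.0])]
[ 0.64972357 -0.11612014  0.1566    ]
[-6.7, 0.0, 16.9, 0.1, -51.9, 0.1]
[0.2, -21.2, 1.7, -0.2, -0.1, -97.8]
```

>>> arm_command --series '[-0.8,0,2.1,0,-6.5,0,1,-1.7,0,4.2,0,-13,0,1,-2.5,0,6.3,0,-19.5,0,1,-3.3,0,8.4,0,-26,0,1,-4.2,0,10.5,0,-32.4,0,1,-5,0,12.7,0,-39,0,1,-5.9,0,14.8,0,-45.4,0,1,-6.7,0,16.9,0,-51.9,0,1]'

```text
time: 20.48
eef_pos: [0.6493, -0.1161, 0.1547]
tcp_rot: [0.852, 0.524, -0.001, 0.002]
contact_force: [1.2, -0.4, -2.0]
opening: 0.149
finger_force: 117.4
```

>>> arm_command --series '[0,-1.4,0,0,0,-7,1,0,-2.8,0,0,0,-14,1,0,-4.4,0,0,0,-21,1,0,-6,0,0,0,-28,1,0,-7.6,0,0,0,-35,1,0,-9.2,0,0,0,-42,1,0.1,-10.8,0,0,0,-49,1,0.1,-12.4,0,0,0,-56,1,0.1,-14,0,0,0,-63,1,0.1,-15.4,0,0,0,-70,1]'

```text
time: 21.32
eef_pos: [0.5104, -0.0453, 0.1538]
tcp_rot: [0.395, 0.919, 0.0, -0.001]
contact_force: [0.3, 0.4, -1.4]
opening: 0.154
finger_force: 117.4
```

```bash
python3 - <<'E'
from h import *
p,r=cur();r1=R.from_quat([.165,.986,0,.002])
r1=Rz([0,0,-1],r1.apply([0,1,0]))
print(p,[round(v,1) for v in go(p,r,np.array([.4613,-.0189,.14]),r1)],telemetry.get_state()["opening"])
E
```

```text
[ 0.51040187 -0.04528507  0.15380279] [5.3, -1.7, 1.4, 0.0, -0.1, -27.5] 0.15359781606396186
```

>>> arm_command --series '[1.3,-0.4,0.3,0,0,-6.5,1,2.6,-0.8,0.6,0,0,-13,1,4,-1.3,1,0,0,-20,1,5.3,-1.7,1.4,0,0,-27.5,1,5.3,-1.7,1.4,0,0,-27.5,1,5.3,-1.7,4.4,0,0,-27.5,1,5.3,-1.7,7.4,0,0,-27.5,1,5.3,-1.7,9.5,0,0,-27.5,1,5.3,-1.7,11,0,0,-27.5,1,5.3,-1.7,12,0,0,-27.5,1]'

```text
time: 22.15
eef_pos: [0.4627, -0.0192, 0.0329]
tcp_rot: [0.17, 0.986, 0.0, -0.001]
contact_force: [0.0, 0.5, -1.4]
opening: 0.15
finger_force: 117.5
```

```bash
python3 - <<'E'
from h import *
p,r=cur();r1=R.from_quat([.165,.986,0,.002]);r1=Rz([0,0,-1],r1.apply([0,1,0]))
print(p,[round(v,1) for v in go(p,r,np.array([.4613,-.0189,-.007]),r1)],telemetry.get_state()["contact_force"])
E
```

```text
[ 0.46272192 -0.0192276   0.03286989] [0.1, -0.0, 4.0, -0.0, -0.1, -0.5] [ 0.02057821  0.45614855 -1.38212559]
```

>>> arm_command --series '[0,0,1,0,0,0,1,0,0,2,0,0,0,1,0,0,3,0,0,0,1,0,0,3.5,0,0,0,1,0,0,3.8,0,0,0,1,0,0,4,0,0,0,1,0,0,4,0,0,0,1]'

```text
time: 22.73
eef_pos: [0.4645, -0.0196, -0.0045]
tcp_rot: [0.168, 0.986, -0.0, 0.001]
contact_force: [0.9, -0.4, -0.9]
opening: 0.151
finger_force: 117.5
```

>>> arm_command --series '[0,0,0,0,0,0,0.6,0,0,0,0,0,0,0.3,0,0,0,0,0,0,0,0,0,0,0,0,0,0,0,0,0,0,0,0,0,0,0,0,0,0,0,0]'

```text
time: 23.23
eef_pos: [0.4646, -0.0197, -0.0042]
tcp_rot: [0.168, 0.986, -0.0, 0.002]
contact_force: [0.3, -0.1, 0.4]
opening: 0.981
finger_force: 0.0
```

>>> arm_command --series '[0,0,-1,0,0,0,0,0,0,-3,0,0,0,0,0,0,-6,0,0,0,0,0,0,-10,0,0,0,0,0,0,-14,0,0,0,0,0,0,-18,0,0,0,0,0,0,-22,0,0,0,0,0,0,-22,0,0,0,0]'

```text
time: 23.9
eef_pos: [0.4686, -0.0206, 0.2265]
tcp_rot: [0.168, 0.986, -0.001, 0.01]
contact_force: [1.9, 0.7, 0.4]
opening: 1.0
finger_force: 0.0
```

```bash
python3 - <<'E'
from h import *
p,r=cur();print(p,telemetry.get_state()["time"])
w=wcam();import pickle
h=cv2.cvtColor(w["color"],cv2.COLOR_BGR2HSV);g=cv2.inRange(h,(0,0,0),(180,90,60))
k,l,st,ce=cv2.connectedComponentsWithStats(g);print([st[i].tolist() for i in range(1,k) if 200<st[i,4]<3000])
print(proj(w,[sw(-.122,0,.036),sw(-.166,0,.043),sw(-.078,0,.029)]).round(0).tolist())
# sheet brightness edges compare: scene image near sheet initial vs now
a=pickle.load(open("scene.pkl","rb"));c=vision.read_camera("scene")
for n,nc in(("scene",c),("side",vision.read_camera("side"))):
    o=pickle.load(open(n+".pkl","rb"))["color"];m=np.zeros((400,640),np.uint8)
    P=[sw(x,y,z) for x in(-.17,.075) for y in(-.055,.055) for z in(0,.03)];q=proj(nc,P)
    x0,y0=q.min(0).astype(int);x1,y1=q.max(0).astype(int)
    f=lambda im:cv2.GaussianBlur(cv2.cvtColor(im,cv2.COLOR_BGR2GRAY)[y0-3:y1+3,x0-3:x1+3],(0,0),1).astype(np.float32)
    print(n,cv2.phaseCorrelate(f(o),f(nc["color"])),np.abs(f(o)-f(nc["color"])).mean())
# look-over-tin pose
q=lean(0);print([round(v,1) for v in go(p,r,tw(-.07,0,.24),q)],tw(-.07,0,.24))
E
```

```text
[ 0.46855802 -0.02058085  0.22647185] 23.9
[[2, 0, 57, 79, 330], [0, 123, 20, 61, 326]]
[[319.0, 160.0], [319.0, 120.0], [320.0, 196.0]]
scene ((0.8695511545289136, -0.20985628702725734), 0.6196089643985033) 7.1291738
side ((0.03345177649649145, -0.1370153134935208), 0.6657857690819007) 8.615662
[-17.9, -21.1, -1.0, 1.1, 0.8, 97.5] [ 0.56758988 -0.27853337  0.24      ]
```

>>> arm_command --series '[-1.3,-1.5,0,0,0,7,1,-2.6,-3,-0.1,0,0,14,1,-3.9,-4.5,-0.2,0,0,21,1,-5.2,-6,-0.3,0,0,28,1,-6.5,-7.5,-0.4,0,0,35,1,-7.8,-9,-0.5,0,0,42,1,-9,-10.5,-0.6,0,0,49,1,-10.3,-12,-0.7,0,0,56,1,-11.6,-13.5,-0.7,0,0,63,1,-13,-15,-0.8,0,0,70,1]'

```text
time: 24.88
eef_pos: [0.5354, -0.2042, 0.2208]
tcp_rot: [0.705, 0.709, -0.0, -0.002]
contact_force: [-0.0, 0.0, -0.3]
opening: 0.002
finger_force: 0.0
```

```bash
python3 - <<'E'
from h import *
p,r=cur();q=lean(0);print(p,[round(v,1) for v in go(p,r,tw(-.07,0,.24),q)])
E
```

```text
[ 0.53539824 -0.20420388  0.22083895] [-7.4, 3.2, -1.9, -0.1, -0.1, 27.1]
```

>>> arm_command --series '[-1.8,0.8,-0.5,0,0,6.8,1,-3.7,1.6,-1,0,0,13.6,1,-5.5,2.4,-1.4,0,0,20.4,1,-7.4,3.2,-1.9,0,0,27.1,1,-7.4,3.2,-1.9,0,0,27.1,1]'

```text
time: 25.3
eef_pos: [0.5693, -0.2804, 0.2411]
tcp_rot: [0.852, 0.524, 0.0, 0.0]
contact_force: [0.3, -0.5, 0.8]
opening: 0.003
finger_force: 0.0
```

```bash
python3 - <<'E'
from h import *
p,r=cur();print(p,tiptin());w=wcam()
rim=[tw(x,y,.055) for x in(-.042,.042) for y in(-.057,.057)];fl=[tw(x,y,.01) for x in(-.042,.042) for y in(-.057,.057)]
print(proj(w,rim).round(0).tolist(),proj(w,fl).round(0).tolist());print(inpoly(w,fl,30))
print("elsewhere",blobs(orange(w,60),80))
for n in("scene","side"): 
    c=vision.read_camera(n);print(n,inpoly(c,fl+rim,30)[2])
lid()
for a in((.115,.24),(.115,.09)): print(gt(a[0],a[1]+.0,0))
E
```

```text
[ 0.56931676 -0.28037284  0.24105214] [-0.0691  0.0024  0.2691]
[[269.0, 193.0], [369.0, 194.0], [272.0, 261.0], [366.0, 261.0]] [[274.0, 184.0], [364.0, 185.0], [277.0, 245.0], [362.0, 245.0]]
(5444, [[12.0, 5.0, 71.0], [70.0, 32.0, 122.0], [90.0, 128.0, 151.0]], [(22, [298.0, 199.0]), (235, [319.0, 209.0]), (222, [298.0, 234.0]), (183, [342.0, 233.0]), (67, [328.0, 230.0])])
elsewhere [(1819, [13.0, 33.0]), (21856, [597.0, 181.0]), (235, [319.0, 209.0]), (222, [298.0, 234.0]), (183, [342.0, 233.0]), (557, [3.0, 354.0])]
scene []
side [(103, [324.0, 175.0])]
{'scene': (104, np.float64(0.776), np.int64(2649)), 'scene_': [np.float64(0.69), np.float64(0.64), np.float64(0.61), np.float64(0.6), np.float64(0.59), np.float64(0.59), np.float64(0.62), np.float64(0.68), np.float64(0.76), np.float64(0.76)], 'side': (94, np.float64(0.717), np.int64(2048)), 'side_': [np.float64(0.37), np.float64(0.36), np.float64(0.36), np.float64(0.42), np.float64(0.49), np.float64(0.56), np.float64(0.63), np.float64(0.69), np.float64(0.71), np.float64(0.71)], 'wrist': (104, np.float64(0.017), np.int64(286)), 'wrist_': [np.float64(0.01), np.float64(0.01), np.float64(0.01), np.float64(0.01), np.float64(0.01), np.float64(0.01), np.float64(0.01), np.float64(0.01), np.float64(0.01), np.float64(0.02)]}
[-18.74, -0.15, 2.98, 0.03, -0.06, 0.44]
[-18.75, -0.16, 17.98, 0.03, -0.06, 0.44]
```

>>> arm_command --series '[-1.5,0,-1,0,0,0,1,-3,0,-2,0,0,0,1,-4.5,0,-2,0,0,0,1,-5,0,-2,0,0,0,1,-5,0,-2,0,0,0,1,-5,0,-2,0,0,0,1]'

```text
time: 26.1
eef_pos: [0.5464, -0.3231, 0.2627]
tcp_rot: [0.851, 0.526, 0.001, 0.001]
contact_force: [0.1, 0.1, 0.2]
opening: -0.003
finger_force: 0.0
```

```bash
python3 - <<'E'
from h import *
p,r=cur();print(p,tiptin());w=wcam()
fl=[tw(x,y,.02) for x in(-.042,.042) for y in(-.057,.057)];print(proj(w,fl).round(0).tolist())
q=proj(w,fl);x0,y0=q.min(0).astype(int);x1,y1=q.max(0).astype(int)
h=cv2.cvtColor(w["color"],cv2.COLOR_BGR2HSV)[y0:y1,x0:x1]
for lo in((2,60,25),(2,90,40),(2,110,60),(2,110,100)):
    print(lo,blobs(cv2.inRange(h,lo,(22,255,255)),8))
m=cv2.inRange(h,(2,80,30),(22,255,255));b=h[:,:,2]
for row in range(0,m.shape[0],3): print("".join("#" if b[row,i]>110 else "o" if b[row,i]>70 else "-" if m[row,i] else " " for i in range(0,m.shape[1],1)) if 0 else "".join((("#" if b[row,i]>130 else "o" if b[row,i]>90 else "-") if m[row,i] else ".") for i in range(0,m.shape[1],2)))
E
```

```text
[ 0.54639055 -0.32306799  0.26268573] [-0.0207  0.0011  0.2907]
[[275.0, 145.0], [365.0, 146.0], [277.0, 208.0], [362.0, 209.0]]
(2, 60, 25) [(2390, [43.0, 38.0])]
(2, 90, 40) [(2136, [44.0, 40.0])]
(2, 110, 60) [(281, [44.0, 22.0]), (20, [24.0, 14.0]), (245, [24.0, 50.0]), (417, [60.0, 52.0])]
(2, 110, 100) [(281, [44.0, 22.0]), (20, [24.0, 14.0]), (245, [24.0, 50.0]), (417, [60.0, 52.0])]
.............................................
.............................................
.......................oo....................
...............ooooo######...................
............##ooooo#######...................
...........##ooooooo#####....................
............#oooooo#o####....................
............#ooooo####o##....................
.............o#o#####o###....................
...........o#o######o####..#####.............
..........oo#####oo#o##o##.########..........
.........oooooo####o#####oooo#######.........
........oooo#######o###o#############........
.......oooooo########oo########o##oo.........
.......ooooo####################o####........
.......oooo#########o..#######oo######.......
.......ooo####o#o#.....oooo##########........
.........o####.......######o#######oo........
.........o#####......o#####o########oo.......
........########........o##########ooo#......
........########.......oo###oo#####oooo......
```

Masked wrist view: the orange area in the tin, about 2,100–2,400 px, matches five overlapping biscuits. None are seen outside, and the sheet's floor is clear. Now close the lid from behind.

```bash
cat >> h.py <<'E'
def tipT(x,z,a=0):
    q=lean(a); return tw(x,0,z)+TIP*q.apply([0,0,1]),q
def arc(th,rr=.086,e=.004):
    t=np.radians(th);return .0475-rr*np.cos(t)+e*np.sin(t)+.011,.056+rr*np.sin(t)+e*np.cos(t)
E
python3 - <<'E'
from h import *
c=vision.read_camera("scene");print("mughandle",at(c,(344,316),.04))
a=cur();print("to behind",go(*a,*tipT(.115,.27)))
print("down",go(*tipT(.115,.27),*tipT(.115,.125)))
a=tipT(.115,.125)
print(arc(104),arc(90),arc(60))
P=[tipT(x,.125) for x in(.105,.098,.092)]+[tipT(arc(t)[0],min(arc(t)[1],.125+(104-t)*.0012)) for t in(104,100,96,92,88,84,80)]
print([[round(v,1) for v in go(*a,*b)] for b in P])
E
```

```text
mughandle [ 0.38009089 -0.42319443  0.04      ]
to behind [-13.67, -0.2, 2.03, 0.1, -0.06, 0.33]
down [0.0, 0.0, 14.5, 0.0, 0.0, 0.0]
(np.float64(0.08318646592667542), np.float64(0.13847774487733702)) (np.float64(0.062499999999999986), np.float64(0.142)) (np.float64(0.01896410161513775), np.float64(0.13247818472546172))
[[1.0, -0.0, 0.0, 0.0, 0.0, 0.0], [1.7, -0.0, 0.0, 0.0, 0.0, 0.0], [2.3, -0.0, 0.0, 0.0, 0.0, 0.0], [3.2, -0.0, 0.0, 0.0, 0.0, 0.0], [3.8, 0.0, -0.5, 0.0, 0.0, 0.0], [4.3, -0.0, -1.0, 0.0, 0.0, 0.0], [5.0, -0.0, -1.4, 0.0, 0.0, 0.0], [5.5, 0.0, -1.7, 0.0, 0.0, 0.0], [6.2, -0.0, -1.7, 0.0, 0.0, 0.0], [6.8, 0.0, -1.6, 0.0, 0.0, 0.0]]
```

>>> arm_command --series '[-3.4,-0.1,0.5,0,0,0,1,-6.8,-0.1,1,0,0,0,1,-10.2,-0.2,1.5,0,0,0,1,-13.7,-0.2,2,0,0,0.3,1,-13.7,-0.2,5,0,0,0.3,1,-13.7,-0.2,8.5,0,0,0.3,1,-13.7,-0.2,12,0,0,0.3,1,-13.7,-0.2,15,0,0,0.3,1,-13.7,-0.2,16.5,0,0,0.3,1,-13.7,-0.2,16.5,0,0,0.3,1]'

```text
time: 27.03
eef_pos: [0.4823, -0.4407, 0.0916]
tcp_rot: [0.851, 0.524, 0.0, -0.005]
contact_force: [-0.1, -0.2, -0.0]
opening: -0.002
finger_force: 0.0
```

>>> arm_command --series '[1,0,0,0,0,0,1,1.7,0,0,0,0,0,1,2.3,0,0,0,0,0,1,3,0,0,0,0,0,1,3.5,0,-0.4,0,0,0,1,3.9,0,-0.8,0,0,0,1,4.3,0,-1,0,0,0,1]'

```text
time: 27.62
eef_pos: [0.5046, -0.4059, 0.1095]
tcp_rot: [0.852, 0.524, 0.001, 0.002]
contact_force: [-0.7, -0.2, -0.5]
opening: 0.005
finger_force: 0.2
```

```bash
python3 - <<'E'
from h import *
print(tiptin(),telemetry.get_state()["contact_force"]);lid()
a=cur();P=[tipT(*arc(t)) for t in(92,88,84,80,76,72,68,64,60,56)]
print([[round(v,1) for v in go(*a,*b)] for b in P])
a=P[-1];P=[tipT(*arc(t)) for t in(50,45,40,35,30,25,20,15,10,5)]
print([[round(v,1) for v in go(*a,*b)] for b in P])
E
```

```text
[0.0721 0.0011 0.1375] [-0.72347785 -0.19195643 -0.45611735]
{'scene': (100, np.float64(0.641), np.int64(2216)), 'scene_': [np.float64(0.58), np.float64(0.54), np.float64(0.51), np.float64(0.5), np.float64(0.49), np.float64(0.49), np.float64(0.52), np.float64(0.58), np.float64(0.64), np.float64(0.62)], 'side': (94, np.float64(0.715), np.int64(2028)), 'side_': [np.float64(0.37), np.float64(0.36), np.float64(0.36), np.float64(0.42), np.float64(0.49), np.float64(0.57), np.float64(0.64), np.float64(0.7), np.float64(0.71), np.float64(0.7)], 'wrist': (96, np.float64(0.291), np.int64(12851)), 'wrist_': [np.float64(0.02), np.float64(0.02), np.float64(0.02), np.float64(0.02), np.float64(0.02), np.float64(0.02), np.float64(0.02), np.float64(0.06), np.float64(0.29), np.float64(0.23)]}
[[0.7, -0.1, -0.5, 0.2, -0.0, 0.1], [1.3, -0.1, -0.5, 0.2, -0.0, 0.1], [1.9, -0.1, -0.5, 0.2, -0.0, 0.1], [2.5, -0.1, -0.5, 0.2, -0.0, 0.1], [3.1, -0.1, -0.4, 0.2, -0.0, 0.1], [3.6, -0.1, -0.2, 0.2, -0.0, 0.1], [4.2, -0.1, -0.1, 0.2, -0.0, 0.1], [4.8, -0.1, 0.2, 0.2, -0.0, 0.1], [5.3, -0.1, 0.4, 0.2, -0.0, 0.1], [5.8, -0.1, 0.7, 0.2, -0.0, 0.1]]
[[0.7, -0.0, 0.5, 0.0, 0.0, 0.0], [1.3, -0.0, 1.0, 0.0, 0.0, 0.0], [1.9, -0.0, 1.5, 0.0, 0.0, 0.0], [2.3, -0.0, 2.1, 0.0, 0.0, 0.0], [2.8, -0.0, 2.7, 0.0, 0.0, 0.0], [3.1, -0.0, 3.4, 0.0, 0.0, 0.0], [3.5, -0.0, 4.0, 0.0, 0.0, 0.0], [3.7, -0.0, 4.7, 0.0, 0.0, 0.0], [3.9, -0.0, 5.5, 0.0, 0.0, 0.0], [4.0, -0.0, 6.2, 0.0, 0.0, 0.0]]
```

>>> arm_command --series '[0.7,-0.1,-0.3,0,0,0,1,1.3,-0.1,-0.4,0,0,0,1,1.9,-0.1,-0.4,0,0,0,1,2.5,-0.1,-0.4,0,0,0,1,3.1,-0.1,-0.3,0,0,0,1,3.6,-0.1,-0.1,0,0,0,1,4.2,-0.1,0,0,0,0,1,4.8,-0.1,0.2,0,0,0,1,5.3,-0.1,0.4,0,0,0,1,5.8,-0.1,0.7,0,0,0,1]'

```text
time: 28.6
eef_pos: [0.5295, -0.3531, 0.1008]
tcp_rot: [0.852, 0.524, 0.001, 0.001]
contact_force: [-0.8, -0.1, 1.3]
opening: -0.0
finger_force: 0.3
```

```bash
python3 - <<'E'
from h import *
print(tiptin(),telemetry.get_state()["contact_force"]);lid()
E
```

```text
[ 0.0138 -0.0004  0.1288] [-0.77813075 -0.05056792  1.30463928]
{'scene': (36, np.float64(0.696), np.int64(2856)), 'scene_': [np.float64(0.61), np.float64(0.64), np.float64(0.68), np.float64(0.7), np.float64(0.69), np.float64(0.69), np.float64(0.67), np.float64(0.62), np.float64(0.6), np.float64(0.59)], 'side': (54, np.float64(0.684), np.int64(1580)), 'side_': [np.float64(0.45), np.float64(0.44), np.float64(0.44), np.float64(0.52), np.float64(0.64), np.float64(0.66), np.float64(0.59), np.float64(0.54), np.float64(0.51), np.float64(0.49)], 'wrist': (56, np.float64(0.374), np.int64(10840)), 'wrist_': [np.float64(0.29), np.float64(0.29), np.float64(0.29), np.float64(0.3), np.float64(0.35), np.float64(0.33), np.float64(0.21), np.float64(0.17), np.float64(0.15), np.float64(0.14)]}
```

>>> arm_command --series '[0.7,0,0.5,0,0,0,1,1.3,0,1,0,0,0,1,1.9,0,1.5,0,0,0,1,2.3,0,2.1,0,0,0,1,2.8,0,2.7,0,0,0,1,3.1,0,3.4,0,0,0,1,3.5,0,4,0,0,0,1,3.7,0,4.7,0,0,0,1,3.9,0,5.5,0,0,0,1,4,0,6.2,0,0,0,1]'

```text
time: 29.58
eef_pos: [0.5473, -0.3176, 0.0379]
tcp_rot: [0.852, 0.524, 0.001, 0.001]
contact_force: [0.2, -0.6, -0.5]
opening: -0.002
finger_force: 0.3
```

```bash
python3 - <<'E'
from h import *
print(tiptin(),telemetry.get_state()["contact_force"]);lid()
a=cur();print([go(*a,*tipT(-.03,z)) for z in(.062,.059,.057,.055)])
E
```

```text
[-0.026  -0.0005  0.0659] [ 0.16060806 -0.59490553 -0.52112701]
{'scene': (0, np.float64(0.734), np.int64(2436)), 'scene_': [np.float64(0.73), np.float64(0.67), np.float64(0.62), np.float64(0.61), np.float64(0.59), np.float64(0.58), np.float64(0.6), np.float64(0.64), np.float64(0.65), np.float64(0.66)], 'side': (0, np.float64(0.65), np.int64(1048)), 'side_': [np.float64(0.65), np.float64(0.62), np.float64(0.6), np.float64(0.52), np.float64(0.46), np.float64(0.42), np.float64(0.39), np.float64(0.37), np.float64(0.36), np.float64(0.35)], 'wrist': (0, np.float64(0.328), np.int64(14174)), 'wrist_': [np.float64(0.33), np.float64(0.31), np.float64(0.28), np.float64(0.25), np.float64(0.24), np.float64(0.23), np.float64(0.25), np.float64(0.25), np.float64(0.25), np.float64(0.25)]}
[[0.43, 0.11, 0.37, 0.03, -0.06, 0.04], [0.43, 0.11, 0.67, 0.03, -0.06, 0.04], [0.43, 0.11, 0.87, 0.03, -0.06, 0.04], [0.43, 0.11, 1.07, 0.03, -0.06, 0.04]]
```

Press down in small steps, watching the force.

>>> arm_command --series '[0,0,0.2,0,0,0,1,0,0,0.4,0,0,0,1,0,0,0.6,0,0,0,1,0,0,0.7,0,0,0,1,0,0,0.7,0,0,0,1]'

```text
time: 30.15
eef_pos: [0.5476, -0.3185, 0.0333]
tcp_rot: [0.852, 0.524, 0.001, 0.001]
contact_force: [-2.0, 0.8, 4.3]
opening: -0.003
finger_force: 2.3
```

>>> arm_command --series '[0,0,0.1,0,0,0,1,0,0,0.2,0,0,0,1,0,0,0.2,0,0,0,1,0,0,0.2,0,0,0,1]'

```text
time: 30.48
eef_pos: [0.5477, -0.3185, 0.0331]
tcp_rot: [0.852, 0.524, 0.001, 0.001]
contact_force: [-4.7, 3.3, 12.2]
opening: -0.001
finger_force: 6.1
```

```bash
python3 - <<'E'
from h import *
print(tiptin(),telemetry.get_state()["contact_force"])
E
```

```text
[-0.0253  0.0002  0.0611] [-4.65223507  3.29149053 12.23787791]
```

>>> arm_command --series '[0,0,-0.5,0,0,0,1,0,0,-2,0,0,0,1,0,0,-5,0,0,0,1,0,0,-9,0,0,0,1,2,0,-13,0,0,0,1,5,0,-17,0,0,0,1,8,0,-21,0,0,0,1,11,0,-25,0,0,0,1,14,0,-28,0,0,0,1,16,0,-28,0,0,0,1]'

```text
time: 31.32
eef_pos: [0.6186, -0.1777, 0.3134]
tcp_rot: [0.852, 0.523, 0.002, 0.004]
contact_force: [0.8, -0.3, 0.1]
opening: 0.002
finger_force: 0.0
```

```bash
python3 - <<'E'
from h import *
import pickle
print(tiptin(),telemetry.get_state()["contact_force"])
for n in("scene","side"):
    o=pickle.load(open(n+".pkl","rb"))["color"];c=vision.read_camera(n);nw=c["color"]
    g=lambda im:cv2.cvtColor(im,cv2.COLOR_BGR2GRAY)
    H=lambda P:proj(c,[tw(*a) for a in P])
    top=H([(x,y,.059) for x in(-.044,.047) for y in(-.06,.06)])
    low=H([(-.044,-.06,0),(-.044,.06,0),(.044,-.06,.03),(.044,.06,.03),(.044,.06,0),(.044,-.06,0)])
    for nm,q in(("top",top),("body",low)):
        x0,y0=q.min(0).astype(int)-4;x1,y1=q.max(0).astype(int)+4
        T=g(o)[y0:y1,x0:x1];R_=cv2.matchTemplate(g(nw)[y0-6:y1+6,x0-6:x1+6],T,cv2.TM_CCOEFF_NORMED)
        _,v,_,l=cv2.minMaxLoc(R_);i,j=l[1],l[0]
        s=lambda a,b,cc:.5*(a-cc)/(a-2*b+cc)
        print(n,nm,round(v,3),round(j-6+s(R_[i,j-1],R_[i,j],R_[i,j+1]),2),round(i-6+s(R_[i-1,j],R_[i,j],R_[i+1,j]),2))
    for d in(0,.05): # expected lip-edge pixel for lid angle
        t=d;print(n,d,H([(.0475-.092*np.cos(t)+.003*np.sin(t),0,.056+.092*np.sin(t)+.003*np.cos(t))]).round(1))
    print(blobs(orange(c,60),20,(250,460,140,280)))
E
```

```text
[-1.830e-01 -3.000e-04  3.414e-01] [ 0.81350488 -0.3315344   0.12848625]
scene top 0.983 0.11 0.58
scene body 0.982 0.09 0.63
scene 0 [[376.6 227.3]]
scene 0.05 [[376.8 226. ]]
[]
side top 0.998 0.22 -0.04
side body 0.998 0.27 -0.18
side 0 [[315.8 177.4]]
side 0.05 [[315.9 175.8]]
[(40, [314.0, 147.0]), (55, [266.0, 171.0])]
```

```bash
python3 -c "
from h import *
print(telemetry.get_state()['dq']);print(ctrl.sign_off())"
```

```text
[-0.05992959  0.03120417  0.08288143 -0.06047807 -0.02737748 -0.04013649]
the job is handed in; nothing more can be done
None
```

I handed the job in at about 31 s. The sheet lies flat in its old spot and the lid matches its shut position in the images; the biscuits appear to be all in the tin by orange area (about five) with none seen outside, but I could not count them one by one.

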